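# Eject the tunnel wall plates and rack them

### The job

Empty the grey storage block: for each plate lying in it, press the key in front of its well so that the ejector pushes the plate up out of the well, then take the raised plate and stand it on a short edge in the wooden rack, fully down between two fins near the middle of their width, one plate to a slot. Finish with all plates racked, the rack standing on its base, and every ejector pushed back fully down into its well; leave the other things on the bench where they are. The rack is loose and may get knocked while you work.

Things in the scene. Friction and masses are not known exactly. Their poses are not given: they have to be found in the camera images.
- block: grey storage block, fixed, 104 mm (x) by 272 mm (y), top 72 mm above the bench (height 0). Origin: centre of its underside; z up; keys on its -x side, facing the robot. Four like wells in a row at y = +102, +34, -34, -102 mm (wells 1 to 4), each 78.5 mm (x) by 52.5 mm (y), 9 mm deep, with an ejector hole in its floor.
- rack: loose wooden rack, 0.9 kg: base board 215 (x) by 85 (y) by 14 mm; on it five fins 36 mm apart along x, each 40 mm wide (y), 19 mm thick, leaning 20 degrees off upright with tops towards +x, top 55 mm above the bench. Between them four slots 15 mm wide (square to the fins), same lean, open at both y ends. +x points roughly away from the robot. Origin: centre of underside, z up.
- plate1: flat aluminium plate, 76 (x) by 50 (y) by 8 mm thick (z), 65 to 115 g, three thin lengthwise lines on its upper face. Origin at its centre. It starts flat in well 1, its top 1 mm below the block's top, or is absent (None). Fully raised it lies loose and flat on the ejector's head, its underside 22 mm above the block's top.
- plate2: flat aluminium plate, 76 (x) by 50 (y) by 8 mm thick (z), 65 to 115 g, three thin lengthwise lines on its upper face. Origin at its centre. It starts flat in well 2, its top 1 mm below the block's top, or is absent (None). Fully raised it lies loose and flat on the ejector's head, its underside 22 mm above the block's top.
- plate3: flat aluminium plate, 76 (x) by 50 (y) by 8 mm thick (z), 65 to 115 g, three thin lengthwise lines on its upper face. Origin at its centre. It starts flat in well 3, its top 1 mm below the block's top, or is absent (None). Fully raised it lies loose and flat on the ejector's head, its underside 22 mm above the block's top.
- plate4: flat aluminium plate, 76 (x) by 50 (y) by 8 mm thick (z), 65 to 115 g, three thin lengthwise lines on its upper face. Origin at its centre. It starts flat in well 4, its top 1 mm below the block's top, or is absent (None). Fully raised it lies loose and flat on the ejector's head, its underside 22 mm above the block's top.
- key1_top (a point): centre of the top of key 1, a black key 44 (x) by 34 mm (y), 84 mm from the centre of well 1 towards the block's -x; 66 mm above the bench at rest, 42 mm fully pressed. Pressed straight down (5 to 7 N) it raises ejector 1 by 4/3 of its travel; both stay where they are left.
- eject1 (a joint): height of ejector 1 in m: 0 = fully down, its head 1 mm below the well's floor; 0.032 = fully up. The head is a flat steel pad 28 mm (x) by 30 mm (y) at the centre of well 1. To bring it down, press on its head from above (about 4 to 5 N); the key then rises again.
- key2_top (a point): centre of the top of key 2, a black key 44 (x) by 34 mm (y), 84 mm from the centre of well 2 towards the block's -x; 66 mm above the bench at rest, 42 mm fully pressed. Pressed straight down (5 to 7 N) it raises ejector 2 by 4/3 of its travel; both stay where they are left.
- eject2 (a joint): height of ejector 2 in m: 0 = fully down, its head 1 mm below the well's floor; 0.032 = fully up. The head is a flat steel pad 28 mm (x) by 30 mm (y) at the centre of well 2. To bring it down, press on its head from above (about 4 to 5 N); the key then rises again.
- key3_top (a point): centre of the top of key 3, a black key 44 (x) by 34 mm (y), 84 mm from the centre of well 3 towards the block's -x; 66 mm above the bench at rest, 42 mm fully pressed. Pressed straight down (5 to 7 N) it raises ejector 3 by 4/3 of its travel; both stay where they are left.
- eject3 (a joint): height of ejector 3 in m: 0 = fully down, its head 1 mm below the well's floor; 0.032 = fully up. The head is a flat steel pad 28 mm (x) by 30 mm (y) at the centre of well 3. To bring it down, press on its head from above (about 4 to 5 N); the key then rises again.
- key4_top (a point): centre of the top of key 4, a black key 44 (x) by 34 mm (y), 84 mm from the centre of well 4 towards the block's -x; 66 mm above the bench at rest, 42 mm fully pressed. Pressed straight down (5 to 7 N) it raises ejector 4 by 4/3 of its travel; both stay where they are left.
- eject4 (a joint): height of ejector 4 in m: 0 = fully down, its head 1 mm below the well's floor; 0.032 = fully up. The head is a flat steel pad 28 mm (x) by 30 mm (y) at the centre of well 4. To bring it down, press on its head from above (about 4 to 5 N); the key then rises again.
- slot1 (a point): floor of rack slot 1: middle of the slot's width, at the top of the base board (14 mm above the bench), on the rack's centre line; at x = +54 mm of the rack (slot 1 is farthest towards +x).
- slot2 (a point): floor of rack slot 2: middle of the slot's width, at the top of the base board (14 mm above the bench), on the rack's centre line; at x = +18 mm of the rack (slot 1 is farthest towards +x).
- slot3 (a point): floor of rack slot 3: middle of the slot's width, at the top of the base board (14 mm above the bench), on the rack's centre line; at x = -18 mm of the rack (slot 1 is farthest towards +x).
- slot4 (a point): floor of rack slot 4: middle of the slot's width, at the top of the base board (14 mm above the bench), on the rack's centre line; at x = -54 mm of the rack (slot 1 is farthest towards +x).
- gear: bystander: steel gear blank, 52 mm across, 24 mm high, between the block and the rack; origin at its underside
- bush: bystander: brass cylinder, 34 mm across, 28 mm high; origin at its underside
- driver: bystander: screwdriver lying on the bench
- jar: bystander: white jar, 56 mm across, 65 mm high; origin at its underside
- meter: bystander: grey hand meter lying flat, 140 x 62 x 26 mm; origin at its underside
- tape: bystander: white tape roll lying flat, 90 mm across, 18 mm high; origin at its underside
Not all that is in view belongs to the job. Leave any black or green look-alike of the plate1 alone.

How it is judged:
On the way:
1. a first plate is pushed up by its ejector, clear above the block's top (((value of joint eject1 above 0.024 m and z of plate1 in the frame of block above 0.088 m and angle between plate1's own z axis and vertical below 0.3 rad) or (value of joint eject2 above 0.024 m and z of plate2 in the frame of block above 0.088 m and angle between plate2's own z axis and vertical below 0.3 rad) or (value of joint eject3 above 0.024 m and z of plate3 in the frame of block above 0.088 m and angle between plate3's own z axis and vertical below 0.3 rad) or (value of joint eject4 above 0.024 m and z of plate4 in the frame of block above 0.088 m and angle between plate4's own z axis and vertical below 0.3 rad))), for 0.2 s.
At the end, for the whole second after the job is handed in: each plate present is at rest on a short edge down in a rack slot (centre 43-58 mm above the rack's underside, long axis within 40 deg of upright, within 18 mm of the rack's centre line); every ejector within 5 mm of fully down; rack flat on its base (z of plate1 in the frame of rack between 0.043 and 0.058 m and y of plate1 in the frame of rack between -0.018 and 0.018 m and x of plate1 in the frame of rack between -0.053 and 0.082 m and angle between the x axis of each of plate1, plate2, plate3, plate4 and the z axis of rack, either way round below 0.7 rad and linear speed of each of plate1, plate2, plate3, plate4, rack below 0.02 m/s and z of plate2 in the frame of rack between 0.043 and 0.058 m and y of plate2 in the frame of rack between -0.018 and 0.018 m and x of plate2 in the frame of rack between -0.053 and 0.082 m and z of plate3 in the frame of rack between 0.043 and 0.058 m and y of plate3 in the frame of rack between -0.018 and 0.018 m and x of plate3 in the frame of rack between -0.053 and 0.082 m and z of plate4 in the frame of rack between 0.043 and 0.058 m and y of plate4 in the frame of rack between -0.018 and 0.018 m and x of plate4 in the frame of rack between -0.053 and 0.082 m and value of joint each of eject1, eject2, eject3, eject4 below 0.005 m and angle between rack's own z axis and vertical below 0.1 rad); the robot touches nothing.
It fails at once if one of the bystanders is moved more than 40 mm (distance of any of gear, bush, driver, jar, meter, tape from where it was at the start of the episode above 0.04 m).
Of plate1, plate2, plate3, plate4 only 3 to 4 are there at a start; the rules pass over those that are not, and their reading is None.
At some moment in a run one of rack may be knocked a few centimetres aside while the robot is not near it.
It also fails if it takes over 210 s, if anything falls off the work surface, if the arm or the gripper's body presses on something with over 40 N, if the wrist force passes 120 N, or if a joint passes its speed limit or range.

### The arm

A 6-joint arm with a two-finger parallel gripper is mounted at the origin on the work surface. World frame = base frame: x ahead of the robot, y to its left, z up, the work surface at z = 0. Lengths are in m, angles in rad, forces in N, time in s.
With the tool pointing down it reaches from about 0.3 to 1 m from the base axis. Payload 5.1 kg.
Tool frame: the origin (TCP) lies at the very end of the fingers, on their centre line; the grasp point (between the pads) lies 19 mm behind it; z points along the fingers, y is the direction in which the jaws open and shut (so a half turn about z gives the same grasp; the last joint's range is limited). The gripper opens to 95 mm and grips with 3 to 60 N. Pads are 20 mm wide; open, the fingers measure 119 mm over their backs; the gripper's body (75 mm by 180 mm) begins 59 mm behind the grasp point.
Start: joints at [-0.083, 0.124, 1.65, -0, 1.367, -0.083], TCP at [0.65, -0, 0.215] pointing down, gripper open.
Joint ranges: [-2.61, 2.61], [-1.02, 2.33], [0.03, 2.71], [-1.35, 4.49], [0.32, 2.68], [-2.91, 2.91]. Speed limits (rad/s): [2.57, 2.57, 3.14, 3.14, 3.14, 3.14].

### API

Orientations are given as a unit quaternion [w, x, y, z].
In Python, from station import ctrl, eyes, order gives the robot as it stands.
- The arm moves only by the tool arm_command, never from a script. Its arguments are lists of equal length, an entry for each row: "travel": the shift along the world's x, y, z in m, a list of three; "roll": the turn about the world's z in degrees; "fingers": the opening, from -1 (shut) to 1 (fully open), so that 0 is half open. In form: {"travel": [[x, y, z], ...], "roll": [roll, ...], "fingers": [fingers, ...]}. A call has 1 to 10 rows; each row shifts and turns the commanded pose from where the row before left it; what a row does not reach is not made up. A row lasts 1/10 s, in which the tool goes at most 50 mm and 8.59 degrees, less where a joint would pass 70% of its speed; a pose out of reach is approached as far as the arm can. A call with a gripper value outside its range is refused whole. The fingers move at their own pace and stop on an object; "force" is the grip in N (left out, the last holds). Time passes only in rows, so rows that do not move let the fingers close. It gives the time, the measured TCP pose, the force and the opening at its end, in the units of the state.
- ctrl.observe(): the state, without advancing time (a new reading comes with each control period).
- eyes.grab_frame(name): name is "scene" or "side" or "wrist"; returns a dict with "img" (400x640x3 uint8, red, green, blue), "fov_y" (degrees; the focal length in pixels is half the picture's height over the tangent of half this angle, whatever the lens; pixels are square), "cx", "cy" (the principal point, pixels), "origin" and "orientation" of the camera in the world. Camera axes: x right, y down, z forward; pixel columns grow to the right and rows downward; lengths in m; the calibration is good to about 2 mm. The wrist camera is an equidistant fisheye: a pixel r from the principal point sees the ray r / f radians off the axis. A picture is of the moment at which its call begins. There is no depth.
- order.job_done(): hands the job in, once; it reports no verdict.
Trained networks look in a picture, given as the dict that the camera call returned (one of the last four; its "shot" number tells which), for a name from the list of things; names that differ only in an ending like _2 or _b are one class to them, and where a whole thing is asked for, a point or a joint stands for the part that bears it (a point fixed in the world has none). Each returns a list of dicts, best first, with "p" (0 to 1); they miss things now and then, are a little off and sometimes report something else, mostly with a low value. They report only what shows in the picture. A call takes as long as a camera call. They do not tell look-alikes from the thing itself.
- eyes.spot_in(picture, label): "at" ([x, y, z] in m, in world coordinates, good to about 4 mm: the middle of the surface that is visible of it).
- eyes.masks_of(picture, label): "region" (400x640 bool, what is visible of it).
- eyes.spot_point(picture, label): "at" ([x, y, z] in m, in world coordinates, good to about 4 mm: a listed point, or the origin of a listed thing).
The state is a dict: "clock": time; "qpos": joint angles; "joint_vel": joint speeds; "joint_efforts": joint torques, N m; "tcp_pos": TCP position; "eef_rot": TCP orientation; "ft_force": force on the tool from outside, world axes, zero at the start; "torque": the same for the moment, N m; "finger_gap": opening from 0.0 (shut) to 1.0 (fully open).
Only numpy, scipy, OpenCV 4.12 (cv2) and the standard library are available. Lean on these libraries where they do the work, as an engineer would, in place of code of your own. Each camera call takes 0.05 s, during which the arm holds its last target.

## Working session

There is one attempt and no reset: what is moved stays moved. The work goes in short steps, Python scripts to look and compute and a tool call to move; the robot and the scene stay as the last step left them, time stands still between calls to the robot, and variables do not carry over. Pictures are saved under pics/ and viewed, and the job is handed in when it is done.

Besides the shell and the picture viewer there is one more tool, called by a JSON object that holds its "name" and its "arguments", one argument or row to a line. arm_command: Moves the arm, as the interface text tells. Its arguments: {"type":"object","properties":{"travel":{"type":"array","items":{"type":"array","items":{"type":"number"}}},"roll":{"type":"array","items":{"type":"number"}},"fingers":{"type":"array","items":{"type":"number"}},"force":{"type":"number"}},"required":["travel","roll","fingers"]}

```bash
ls; mkdir -p pics
cat > h.py <<'E'
import numpy as np, cv2, sys
from station import ctrl, eyes, order
from scipy.spatial.transform import Rotation as R
def snap(cam,fn=None,crop=None,scale=1):
    f=eyes.grab_frame(cam)
    if fn:
        im=f['img'][:,:,::-1]
        if crop: im=im[crop[1]:crop[3],crop[0]:crop[2]]
        im=cv2.resize(im,None,fx=scale,fy=scale,interpolation=cv2.INTER_CUBIC)
        cv2.imwrite('pics/'+fn,im)
    return f
def Rm(f):
    q=f['orientation']; return R.from_quat([q[1],q[2],q[3],q[0]]).as_matrix()
def foc(f): return 200/np.tan(np.radians(f['fov_y'])/2)
def ray(f,u,v):
    F=foc(f); d=np.array([u-f['cx'],v-f['cy']],float)
    if f.get('wrist'):
        r=np.hypot(*d); a=r/F; d3=np.array([d[0]/r*np.sin(a),d[1]/r*np.sin(a),np.cos(a)]) if r>0 else np.array([0,0,1.])
    else: d3=np.array([d[0]/F,d[1]/F,1])
    return Rm(f)@d3
def onz(f,u,v,z):
    d=ray(f,u,v);o=np.array(f['origin']);return o+d*(z-o[2])/d[2]
def proj(f,P):
    p=Rm(f).T@(np.array(P)-np.array(f['origin']));F=foc(f)
    if f.get('wrist'):
        r=np.hypot(p[0],p[1]);a=np.arctan2(r,p[2]);return f['cx']+F*a*p[0]/r,f['cy']+F*a*p[1]/r
    return f['cx']+F*p[0]/p[2],f['cy']+F*p[1]/p[2]
def wsnap(fn=None,**k):
    f=snap('wrist',fn,**k); f['wrist']=True; return f
E
python3 - <<'E'
from h import *
print({k:v for k,v in ctrl.observe().items()})
for c in ['scene','side','wrist']:
    f=snap(c,c+'0.png'); print(c,f['fov_y'],f['cx'],f['cy'],np.round(f['origin'],3),np.round(f['orientation'],3))
    for l in ['block','rack','plate1','gear','bush','driver','jar','meter','tape','key1_top','slot1','slot4']:
        r=eyes.spot_point(f,l); print(l,[(round(x['p'],2),np.round(x['at'],3)) for x in r[:6]])
E
```

```text
pics
{'clock': 0.0, 'qpos': array([-8.25961226e-02,  1.24516798e-01,  1.65164832e+00, -3.97236495e-05,
        1.36745702e+00, -8.25743923e-02]), 'joint_vel': array([-1.00477150e-03, -1.14087733e-05,  3.27433507e-04, -1.26674771e-04,
        5.61316305e-04, -5.69288861e-04]), 'joint_efforts': array([-6.25927078e-04, -4.17603564e+01, -3.59935069e+01,  7.73367751e-02,
        4.92534391e-02, -1.75303944e-04]), 'tcp_pos': array([6.49377594e-01, 1.35725883e-05, 2.13394641e-01]), 'eef_rot': array([-7.61704057e-04,  7.07111250e-01,  7.07101584e-01, -6.70734526e-04]), 'ft_force': array([ 0.13440909, -0.08464731, -0.03809119]), 'torque': array([-0.03457308,  0.01453483, -0.02606143]), 'finger_gap': 0.9959080276716231}
scene 55.978475663991844 321.8210963693387 198.03546706800475 [1.22  0.118 0.692] [-0.269  0.608  0.679 -0.31 ]
block [(0.69, array([0.561, 0.202, 0.001]))]
rack [(0.56, array([ 0.571, -0.202,  0.001])), (0.44, array([ 0.62 , -0.2  ,  0.015]))]
plate1 [(0.97, array([0.558, 0.236, 0.068])), (0.86, array([0.551, 0.171, 0.066])), (0.8, array([0.576, 0.304, 0.069])), (0.76, array([
[... 2648 characters left out ...]
01, 0.003]))]
rack [(0.6, array([ 0.566, -0.198,  0.004]))]
plate1 [(0.73, array([0.551, 0.17 , 0.069])), (0.57, array([0.544, 0.1  , 0.065])), (0.47, array([0.468, 0.185, 0.065]))]
gear [(0.61, array([ 0.45 ,  0.004, -0.   ]))]
bush [(0.75, array([ 0.709, -0.005,  0.   ]))]
driver [(0.19, array([ 0.554, -0.201,  0.017]))]
jar []
meter []
tape []
key1_top []
slot1 [(0.95, array([ 0.516, -0.197,  0.014])), (0.92, array([ 0.622, -0.197,  0.012])), (0.9, array([ 0.553, -0.202,  0.015])), (0.71, array([ 0.59 , -0.201,  0.011]))]
slot4 [(0.95, array([ 0.516, -0.197,  0.014])), (0.92, array([ 0.622, -0.197,  0.012])), (0.9, array([ 0.553, -0.202,  0.015])), (0.71, array([ 0.59 , -0.201,  0.011]))]
```

View pics/scene0.png

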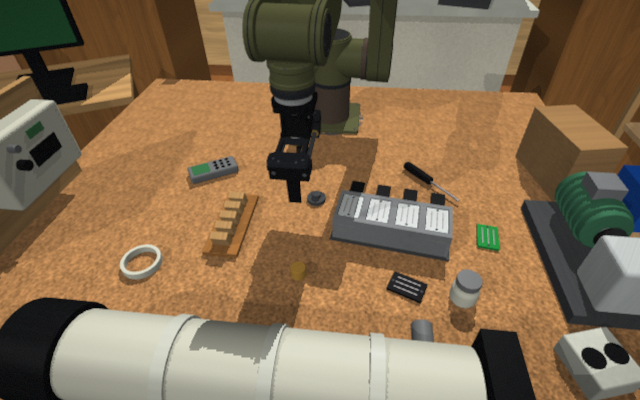

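View pics/side0.png

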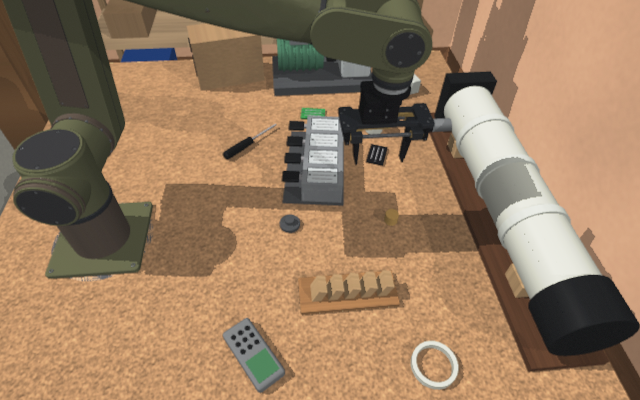

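View pics/wrist0.png

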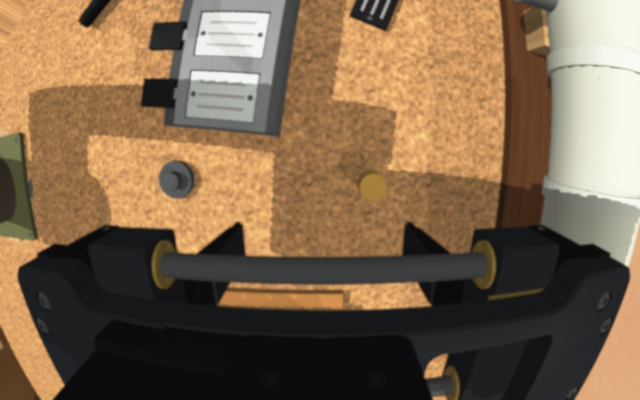

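{"name": "arm_command", "arguments": {
  "travel": [
    [-0.005, 0.02, 0.01],
    [-0.005, 0.02, 0.01],
    [-0.005, 0.02, 0.01],
    [-0.005, 0.02, 0.01],
    [-0.005, 0.02, 0.01],
    [-0.005, 0.02, 0.01],
    [-0.005, 0.02, 0.01],
    [-0.005, 0.02, 0.01],
    [-0.005, 0.02, 0],
    [-0.005, 0.02, 0]
  ],
  "roll": [8.13, 8.13, 8.13, 8.13, 8.13, 8.13, 8.13, 8.13, 8.13, 8.13],
  "fingers": [1, 1, 1, 1, 1, 1, 1, 1, 1, 1],
  "force": 10
}}

```text
clock: 2.95
tcp_pos: [0.6, 0.2008, 0.2954]
eef_rot: [0.001, 0.073, 0.997, 0.0]
ft_force: [0.6, 0.4, -0.5]
finger_gap: 0.999
```

```bash
cat > blk.py <<'E'
from h import *
pts=[];
for c in ['scene','side','wrist','wrist','side','scene']:
    f=wsnap('wrist_b.png') if c=='wrist' else snap(c)
    for l in ['plate1','key1_top','block','rack','slot1']:
        for d in eyes.spot_point(f,l): pts.append((c,l,d['p'],*d['at']))
import pickle; pickle.dump(pts,open('pts.pkl','wb'))
from scipy.optimize import least_squares
def model(x,y,yaw):
    c,s=np.cos(yaw),np.sin(yaw)
    def T(px,py): return np.array([x+c*px-s*py,y+s*px+c*py])
    return T
ys=[.102,.034,-.034,-.102]
x0=[.558,.203,-.15]
use=[]
T=model(*x0)
for p in pts:
    P=np.array(p[3:5])
    if p[1]=='plate1': cand=[(0,y) for y in ys]
    elif p[1]=='key1_top': cand=[(-.084,y) for y in ys]
    elif p[1]=='block': cand=[(0,0)]
    else: continue
    d=[np.linalg.norm(T(*q)-P) for q in cand]; i=np.argmin(d)
    if d[i]<.012: use.append((P,cand[i],p))
r=least_squares(lambda v:np.concatenate([model(*v)(*q)-P for P,q,_ in use]),x0,loss='soft_l1',f_scale=.004)
print(len(use),r.x[:2],np.degrees(r.x[2]))
for c in ['scene','side','wrist']:
    e=[P-model(*r.x)(*q) for P,q,p in use if p[0]==c]; print(c,len(e),np.mean(e,0) if e else '')
for p in pts:
    if p[1] in('rack','slot1'): print(p[0],p[1],np.round(p[2:],3))
E
python3 blk.py; python3 -c "
from h import *
o=ctrl.observe();print(o['clock'],o['tcp_pos'],o['eef_rot'])"
```

```text
38 [0.55771378 0.20376458] -7.520887023839237
scene 14 [-8.46110408e-05 -5.90976634e-05]
side 12 [0.00024069 0.00091591]
wrist 12 [ 0.00010736 -0.00085076]
scene rack [ 0.57   0.571 -0.198  0.002]
scene rack [0.52  0.356 0.318 0.002]
scene slot1 [ 0.9    0.546 -0.198  0.016]
scene slot1 [ 0.75   0.591 -0.194  0.013]
scene slot1 [ 0.73   0.623 -0.198  0.017]
scene slot1 [ 0.6    0.521 -0.195  0.022]
scene slot1 [0.46  0.574 0.306 0.068]
side rack [ 0.67   0.569 -0.197 -0.001]
side slot1 [ 0.79   0.622 -0.194  0.012]
side slot1 [ 0.76   0.59  -0.198  0.014]
side slot1 [ 0.72   0.517 -0.198  0.012]
side slot1 [ 0.59   0.555 -0.2    0.013]
side slot1 [ 0.27   0.711 -0.002 -0.002]
wrist rack [ 0.7    0.569 -0.2   -0.003]
wrist rack [0.19  0.486 0.318 0.067]
wrist slot1 [ 0.98   0.624 -0.195  0.013]
wrist slot1 [ 0.95   0.517 -0.199  0.012]
wrist slot1 [ 0.9    0.588 -0.201  0.011]
wrist slot1 [ 0.63   0.553 -0.202  0.016]
wrist rack [ 0.64   0.568 -0.196  0.001]
wrist rack [0.27  0.488 0.316 0.065]
wrist slot1 [ 0.96   0.624 -0.194  0.013]
wrist slot1 [ 0.87   0.516 -0.2    0.015]
wrist slot1 [ 0.8    0.589 -0.2    0.012]
wrist slot1 [ 0.7    0.553 -0.201  0.02 ]
wrist slot1 [0.31  0.567 0.239 0.068]
side rack [ 0.85   0.568 -0.201 -0.002]
side slot1 [ 0.94   0.59  -0.198  0.015]
side slot1 [ 0.89   0.514 -0.196  0.014]
side slot1 [ 0.72   0.558 -0.2    0.013]
side slot1 [ 0.61   0.62  -0.193  0.014]
side slot1 [0.5   0.568 0.305 0.065]
scene rack [ 0.88   0.573 -0.198  0.004]
scene rack [ 0.44   0.734  0.353 -0.   ]
scene slot1 [ 0.97   0.625 -0.2    0.017]
scene slot1 [ 0.58   0.589 -0.197  0.013]
scene slot1 [ 0.57   0.52  -0.192  0.02 ]
scene slot1 [0.29  0.453 0.005 0.   ]
4.75 [0.59996107 0.19996579 0.29463232] [-3.30946639e-05  7.58255654e-02  9.97121097e-01 -2.37016999e-05]
```

View pics/wrist_b.png

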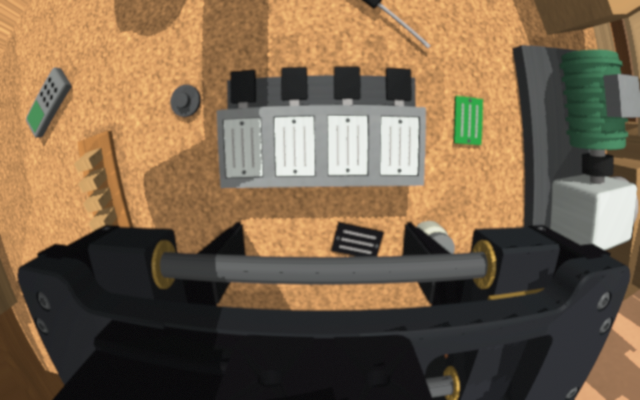

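Run:
```python
from h import *
f=wsnap(); im=f['img'][:,:,::-1].copy()
im=cv2.resize(im[40:220,190:460],None,fx=2.9,fy=2.9,interpolation=cv2.INTER_CUBIC)
x,y,yaw=.5577,.2038,np.radians(-7.5)
def W(px,py,z): 
    c,s=np.cos(yaw),np.sin(yaw); return [x+c*px-s*py,y+s*px+c*py,z]
def dl(a,b,col):
    P=[proj(f,W(*(np.array(a)+(np.array(b)-a)*t))) for t in np.linspace(0,1,12)]
    P=[((u-190+.5)*2.9,(v-40+.5)*2.9) for u,v in P]
    cv2.polylines(im,[np.array(P,np.int32)],False,col,1)
def box(cx,cy,hx,hy,z,col):
    q=[(cx-hx,cy-hy,z),(cx+hx,cy-hy,z),(cx+hx,cy+hy,z),(cx-hx,cy+hy,z)]
    for i in range(4): dl(q[i],q[(i+1)%4],col)
box(0,0,.052,.136,.072,(0,0,255))
for yy in (.102,.034,-.034,-.102):
    box(0,yy,.03925,.02625,.072,(255,0,0)); box(-.084,yy,.022,.017,.066,(0,255,255))
cv2.imwrite('pics/ov.png',im)
```

```text
(no output)
```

View pics/ov.png

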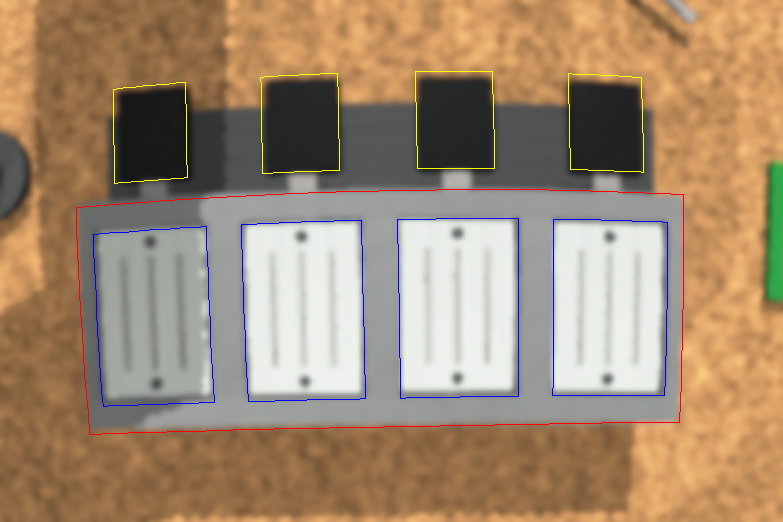

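{"name": "arm_command", "arguments": {
  "travel": [
    [-0.03, -0.018, -0.02],
    [-0.03, -0.018, -0.02],
    [-0.03, -0.018, -0.03],
    [-0.03, -0.018, -0.04],
    [-0.023, -0.014, -0.04],
    [0, 0, -0.04],
    [0, 0, -0.019],
    [0, 0, 0]
  ],
  "roll": [1.2, 0, 0, 0, 0, 0, 0, 0],
  "fingers": [-1, -1, -1, -1, -1, -1, -1, -1]
}}

```text
clock: 5.6
tcp_pos: [0.4558, 0.1145, 0.0846]
eef_rot: [-0.003, 0.066, 0.998, -0.001]
ft_force: [-0.0, 0.3, -0.1]
finger_gap: 0.386
```

{"name": "arm_command", "arguments": {
  "travel": [
    [0, 0, -0.008],
    [0, 0, -0.006],
    [0, 0, -0.005],
    [0, 0, -0.005],
    [0, 0, -0.005],
    [0, 0, -0.005],
    [0, 0, -0.005],
    [0, 0, -0.004],
    [0, 0, 0]
  ],
  "roll": [0, 0, 0, 0, 0, 0, 0, 0, 0],
  "fingers": [-1, -1, -1, -1, -1, -1, -1, -1, -1]
}}

```text
clock: 6.5
tcp_pos: [0.46, 0.1152, 0.0458]
eef_rot: [0.001, 0.065, 0.998, 0.0]
ft_force: [1.6, 1.1, 0.6]
finger_gap: 0.006
```

Run:
```python
from h import *
o=ctrl.observe();print(o['clock'],o['tcp_pos'],o['ft_force'])
f=snap('side','side1.png',crop=(240,90,440,240),scale=4)
f=wsnap('w1.png')
```

```text
6.5 [0.4599893  0.11523406 0.04581855] [1.64146671 1.13192685 0.57592585]
```

View pics/side1.png

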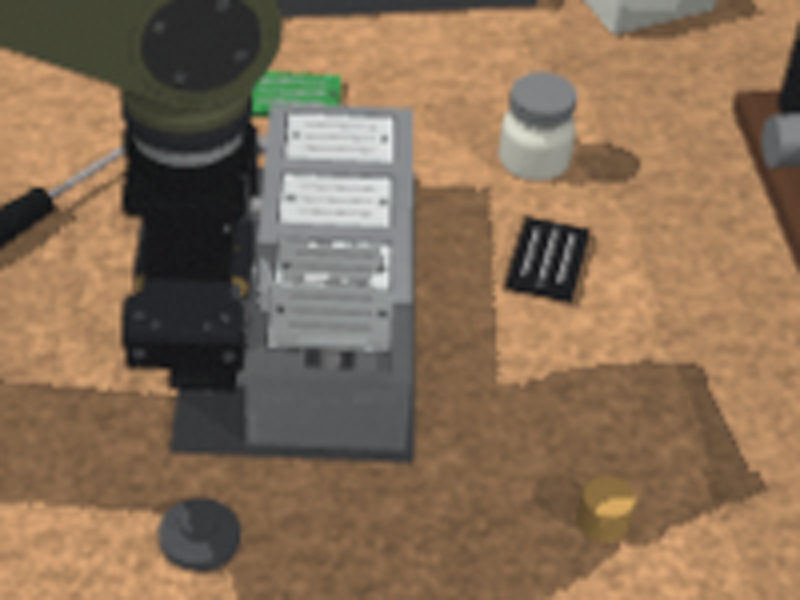

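View pics/w1.png

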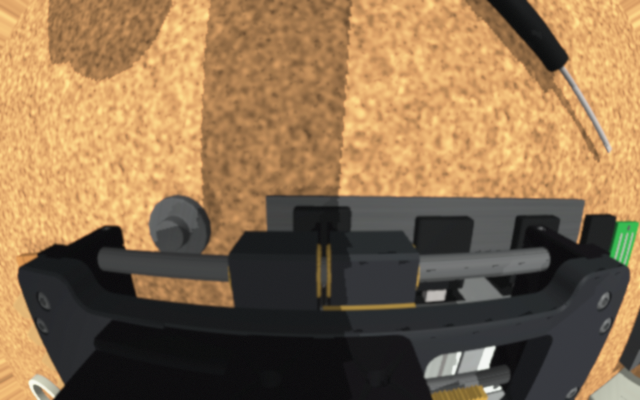

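{"name": "arm_command", "arguments": {
  "travel": [
    [0, 0, -0.003],
    [0, 0, -0.002],
    [0, 0, 0],
    [0, 0, 0]
  ],
  "roll": [0, 0, 0, 0],
  "fingers": [-1, -1, -1, -1]
}}

```text
clock: 7.0
tcp_pos: [0.46, 0.1152, 0.0421]
eef_rot: [0.001, 0.065, 0.998, 0.0]
ft_force: [-2.3, -0.1, 11.5]
finger_gap: 0.006
```

{"name": "arm_command", "arguments": {
  "travel": [
    [0, 0, 0.03],
    [0, 0, 0.04],
    [0.02, 0, 0.04],
    [0.05, -0.008, 0],
    [0.048, -0.007, 0],
    [0, 0, 0],
    [0, 0, 0]
  ],
  "roll": [0, 0, 0, 0, 0, 0, 0],
  "fingers": [-1, 0.4, 0.4, 0.4, 0.4, 0.4, 0.4]
}}

```text
clock: 7.7
tcp_pos: [0.5756, 0.0998, 0.1482]
eef_rot: [-0.002, 0.066, 0.998, -0.0]
ft_force: [-1.0, -0.5, -0.7]
finger_gap: 0.456
```

Run:
```python
from h import *
o=ctrl.observe();print(o['clock'],o['tcp_pos'],o['ft_force'])
f=snap('side','side2.png',crop=(240,60,480,240),scale=3.3)
f2=snap('scene')
f3=wsnap('w2.png')
for g in (f,f2,f3):
  for d in eyes.spot_point(g,'plate4'): print(round(d['p'],2),np.round(d['at'],4))
```

```text
7.7 [0.5755535  0.09984204 0.14815412] [-0.98969705 -0.48638872 -0.71085671]
0.79 [0.5464 0.1019 0.1004]
0.77 [0.7168 0.2331 0.0052]
0.75 [0.5536 0.1677 0.0715]
0.7 [0.5467 0.4419 0.0095]
0.68 [0.5763 0.3038 0.0688]
0.44 [0.5605 0.2337 0.0667]
0.93 [0.5489 0.4392 0.0019]
0.92 [0.7176 0.2349 0.0063]
0.83 [0.5739 0.3075 0.0667]
0.79 [0.5425 0.0976 0.0968]
0.74 [0.5598 0.2367 0.067 ]
0.72 [0.5489 0.1736 0.0675]
0.52 [ 0.5716 -0.1994 -0.001 ]
0.39 [ 0.3622 -0.3132 -0.0019]
0.84 [0.5724 0.3069 0.0632]
0.82 [0.551  0.1717 0.0654]
0.82 [0.5439 0.103  0.0995]
0.73 [0.5664 0.2398 0.069 ]
0.65 [0.5548 0.4398 0.0008]
0.21 [ 0.5139 -0.1982  0.0109]
```

View pics/side2.png

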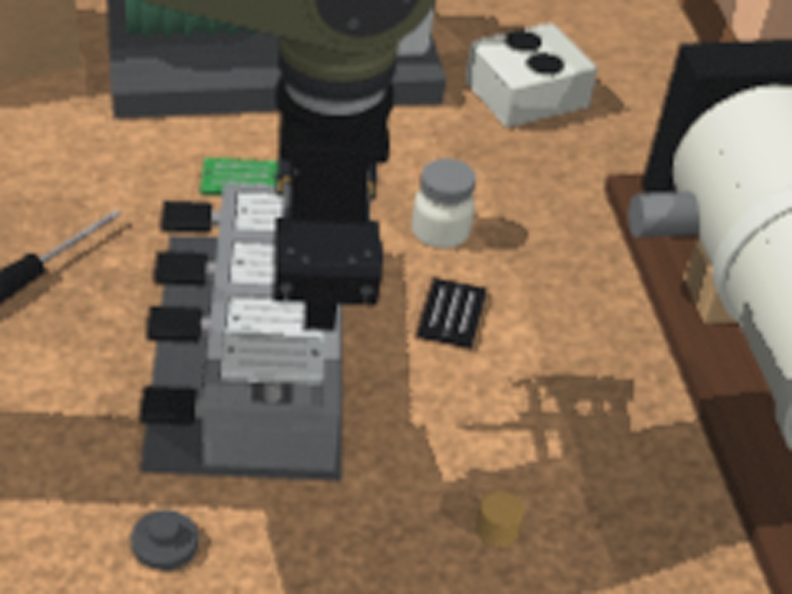

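View pics/w2.png

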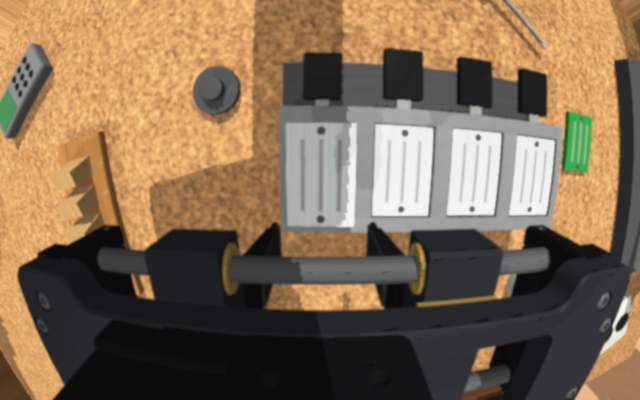

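{"name": "arm_command", "arguments": {
  "travel": [
    [0, 0, -0.03],
    [0, 0, -0.03],
    [0, 0, -0.009],
    [0, 0, 0],
    [0, 0, 0],
    [0, 0, 0],
    [0, 0, 0],
    [0, 0, 0],
    [0, 0, 0],
    [0, 0, 0]
  ],
  "roll": [0, 0, 0, 0, 0, 0, 0, 0, 0, 0],
  "fingers": [0.4, 0.4, 0.4, 0.4, -1, -1, -1, -1, -1, -1],
  "force": 4
}}

```text
clock: 9.0
tcp_pos: [0.5772, 0.1001, 0.0821]
eef_rot: [0.001, 0.065, 0.998, 0.0]
ft_force: [2.0, -0.7, 1.9]
finger_gap: 0.525
```

{"name": "arm_command", "arguments": {
  "travel": [
    [0, 0, 0.01],
    [0, 0, 0.02],
    [0, 0, 0.03],
    [0, 0, 0.03],
    [0, 0, 0],
    [0, 0, 0]
  ],
  "roll": [0, 0, 0, 0, 0, 0],
  "fingers": [-1, -1, -1, -1, -1, -1]
}}

```text
clock: 9.6
tcp_pos: [0.5759, 0.1002, 0.1712]
eef_rot: [-0.0, 0.065, 0.998, 0.0]
ft_force: [-1.0, 0.4, -1.0]
finger_gap: 0.524
```

Run:
```python
from h import *
o=ctrl.observe();print(o['clock'],o['tcp_pos'],o['ft_force'],o['finger_gap'])
f=snap('side','side3.png',crop=(240,60,480,240),scale=3.3)
f3=wsnap('w3.png')
f2=snap('scene','sc3.png',crop=(260,80,460,260),scale=3.5)
```

```text
9.6 [0.57587512 0.10020951 0.17116359] [-1.0320536   0.40422436 -0.98724569] 0.5237534328280427
```

View pics/side3.png

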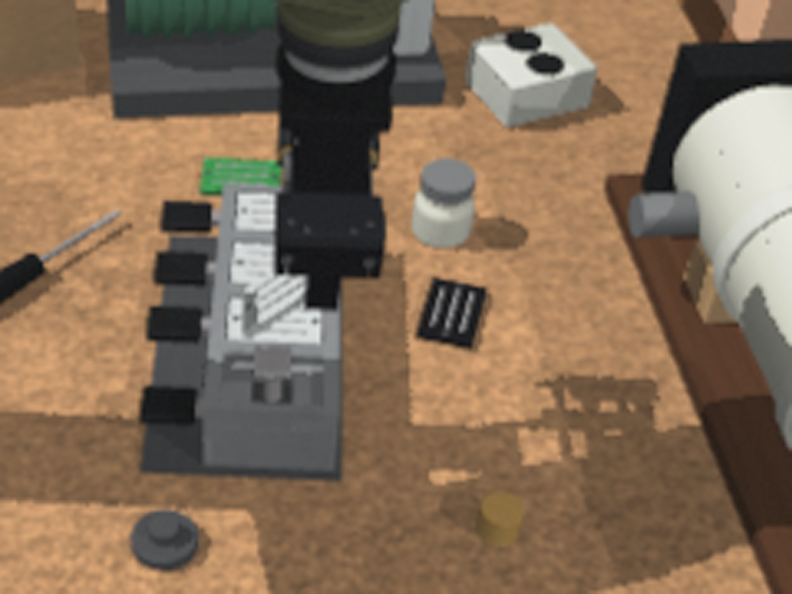

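View pics/w3.png

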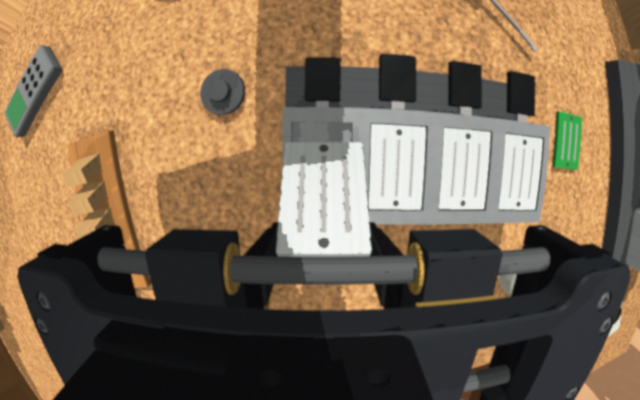

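View pics/sc3.png

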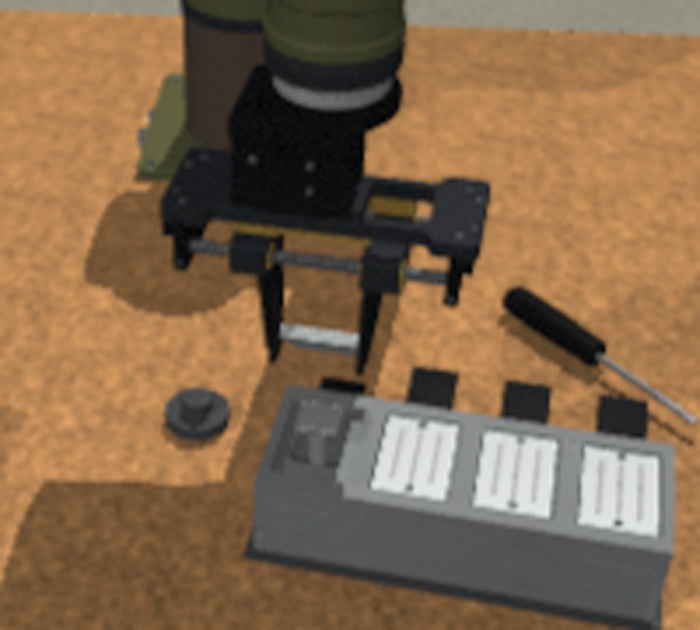

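{"name": "arm_command", "arguments": {
  "travel": [
    [0, 0, 0],
    [0, 0, 0],
    [0, 0, 0.04],
    [0, 0, 0.0],
    [0, 0, 0.03],
    [0, 0, 0]
  ],
  "roll": [0, 0, 0, 0, 0, 0],
  "fingers": [-1, -1, -1, -1, -1, -1],
  "force": 3
}}

```text
clock: 10.35
tcp_pos: [0.5782, 0.1003, 0.2449]
eef_rot: [0.004, 0.065, 0.998, 0.001]
ft_force: [0.5, 0.4, -0.9]
finger_gap: 0.521
```

Run:
```python
from h import *
o=ctrl.observe();print(o['clock'],o['tcp_pos'],o['ft_force'],o['finger_gap'])
f=snap('side','side4.png',crop=(240,60,480,240),scale=3.3)
f3=wsnap('w4.png')
```

```text
10.35 [0.57824473 0.10033635 0.24493806] [ 0.50571128  0.43264033 -0.86606666] 0.5210858205020349
```

View pics/side4.png

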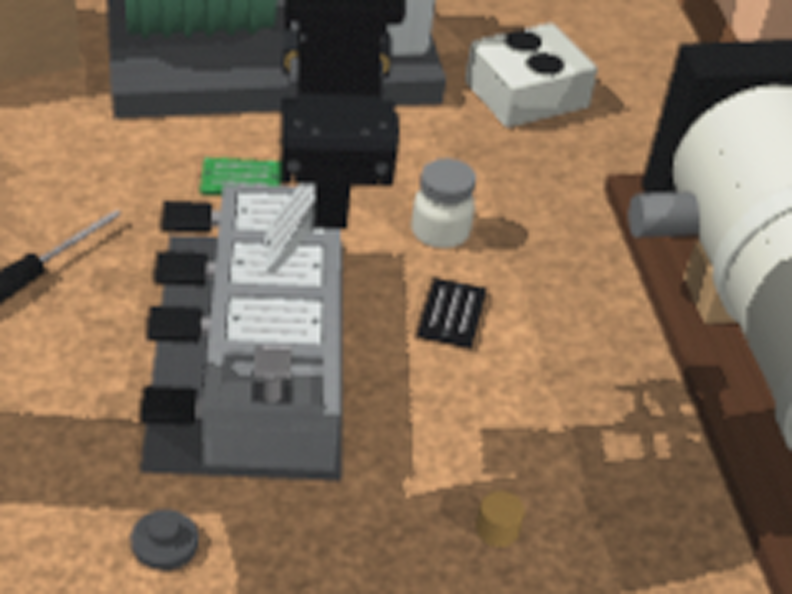

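View pics/w4.png

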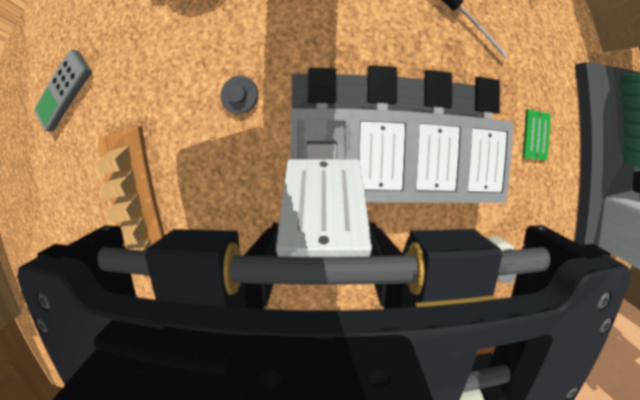

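```bash
cat > ang.py <<'E'
from h import *
def tilt(f,tcp,yaw,lower,upper,off=.031):
    h=np.array([-np.cos(yaw),-np.sin(yaw),0]);z=np.array([0,0,1.]);G=np.array(tcp)+.019*z
    best=[]
    for t in range(0,101):
        a=np.radians(t);l=np.cos(a)*h-np.sin(a)*z;n=np.sin(a)*h+np.cos(a)*z
        for o in np.arange(off-.006,off+.0061,.001):
            C=G+o*l
            p1=proj(f,C+.0316*l+.004*n);p2=proj(f,C-.0316*l+.004*n)
            best.append((np.hypot(*(np.array(p1)-lower))+np.hypot(*(np.array(p2)-upper)),t,round(o,3),np.round(p1),np.round(p2)))
    best.sort(key=lambda q:q[0]);return best[:4]
E
python3 - <<'E'
from ang import *
o=ctrl.observe();f=wsnap()
for b in tilt(f,o['tcp_pos'],np.radians(-7.5),(324,164),(324,240)):print(b)
E
```

```text
(np.float64(4.868219538191938), 56, np.float64(0.037), array([323., 165.]), array([323., 244.]))
(np.float64(4.972191725504843), 55, np.float64(0.037), array([323., 163.]), array([323., 244.]))
(np.float64(5.843315527298576), 57, np.float64(0.037), array([323., 166.]), array([323., 244.]))
(np.float64(6.0025765287131065), 54, np.float64(0.037), array([323., 162.]), array([323., 244.]))
```

{"name": "arm_command", "arguments": {
  "travel": [
    [0, -0.01, 0],
    [0.005, -0.03, 0],
    [0.005, -0.04, 0],
    [0.005, -0.04, 0],
    [0.005, -0.04, 0],
    [0.005, -0.04, -0.02],
    [0.005, -0.04, -0.02],
    [0.005, -0.04, 0],
    [0.005, -0.02, 0.04],
    [0, 0, 0]
  ],
  "roll": [3, 6, 0, 0, 0, 0, 0, 0, 0, 0],
  "fingers": [-1, -1, -1, -1, -1, -1, -1, -1, -1, -1]
}}

```text
clock: 11.5
tcp_pos: [0.6177, -0.2035, 0.244]
eef_rot: [0.002, -0.011, 1.0, -0.001]
ft_force: [1.4, 0.0, 0.3]
finger_gap: 0.527
```

```bash
cat > rk.py <<'E'
from h import *
from scipy.optimize import least_squares
def rack(frames,x0=None,verbose=True):
    sl=[.054,.018,-.018,-.054];P=[]
    for f in frames:
        for l in ('slot1','rack'):
            for d in eyes.spot_point(f,l):
                if d['p']>.35 and d['at'][2]<.03: P.append((l,np.array(d['at'][:2])))
    if x0 is None:
        r=[p for l,p in P if l=='rack'and p[1]<-.1]; x0=[*np.median(r,axis=0),0]
    T=lambda v,px:np.array([v[0]+np.cos(v[2])*px,v[1]+np.sin(v[2])*px])
    for it in range(3):
        use=[]
        for l,p in P:
            c=[0] if l=='rack' else sl
            d=[np.linalg.norm(T(x0,q)-p) for q in c];i=np.argmin(d)
            if d[i]<.016: use.append((p,c[i]))
        x0=least_squares(lambda v:np.concatenate([T(v,q)-p for p,q in use]),x0,loss='soft_l1',f_scale=.003).x
    if verbose: print('rack',len(use),np.round(x0[:2],4),round(np.degrees(x0[2]),2))
    return x0
def overlay(f,v,fn,crop,sc):
    x,y,yaw=v;im=f['img'][:,:,::-1]
    im=cv2.resize(im[crop[1]:crop[3],crop[0]:crop[2]],None,fx=sc,fy=sc,interpolation=cv2.INTER_CUBIC)
    c,s=np.cos(yaw),np.sin(yaw)
    def px(p): 
        u,w=proj(f,[x+c*p[0]-s*p[1],y+s*p[0]+c*p[1],p[2]]);return ((u-crop[0]+.5)*sc,(w-crop[1]+.5)*sc)
    def dl(a,b,col):
        a,b=np.array(a),np.array(b);cv2.polylines(im,[np.array([px(a+(b-a)*t) for t in np.linspace(0,1,10)],np.int32)],False,col,1)
    def box(x0,x1,hy,z,col):
        q=[(x0,-hy,z),(x1,-hy,z),(x1,hy,z),(x0,hy,z)]
        for i in range(4): dl(q[i],q[(i+1)%4],col)
    box(-.1075,.1075,.0425,.014,(0,0,255))
    t=np.tan(np.radians(20));hw=.0095/np.cos(np.radians(20))
    for k in (-2,-1,0,1,2):
        xc=.036*k+t*.041; box(xc-hw,xc+hw,.02,.055,(255,0,0))
    cv2.imwrite('pics/'+fn,im)
E
python3 - <<'E'
from rk import *
o=ctrl.observe();print(o['clock'],o['tcp_pos'],o['finger_gap'])
a=wsnap('w5.png');b=snap('side');c=snap('scene');
v=rack([a,b,c]); 
overlay(b,v,'ov5.png',(270,240,430,340),4.5)
E
```

```text
11.5 [ 0.61773968 -0.20350844  0.24397601] 0.5272149607109075
rack 13 [ 0.5702 -0.1986] 0.17
```

View pics/w5.png

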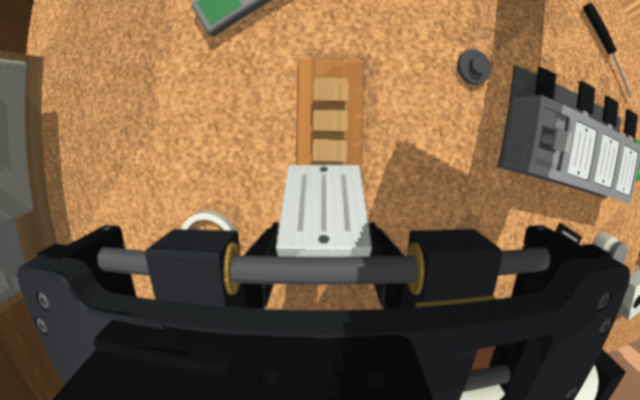

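View pics/ov5.png

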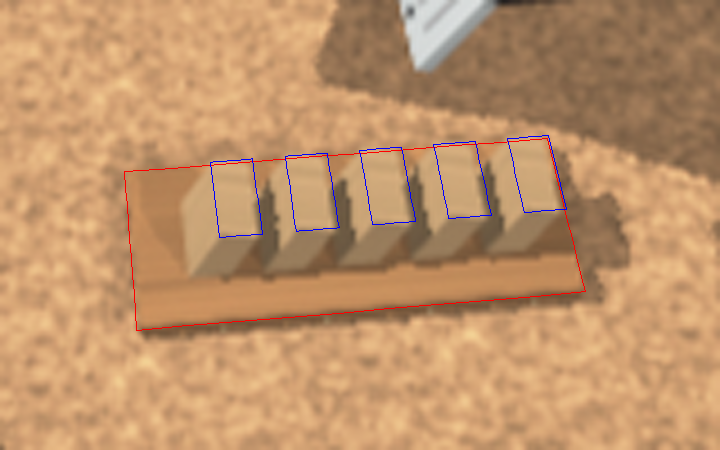

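Run:
```python
from ang import *
o=ctrl.observe();f=wsnap('w6.png',crop=(240,140,400,270),scale=4)
print(o['tcp_pos'])
for off in (.031,.036):
  for b in tilt(f,o['tcp_pos'],np.radians(1.2),(324,169),(324,239),off):print(b)
```

```text
[ 0.61573554 -0.1989843   0.23994856]
(np.float64(5.687230037221177), 59, np.float64(0.037), array([323., 169.]), array([323., 243.]))
(np.float64(5.909649702925084), 60, np.float64(0.037), array([323., 170.]), array([323., 243.]))
(np.float64(6.666261434691801), 58, np.float64(0.037), array([323., 167.]), array([323., 243.]))
(np.float64(7.041150825010149), 61, np.float64(0.037), array([323., 171.]), array([323., 243.]))
(np.float64(2.302374875242534), 61, np.float64(0.04), array([323., 169.]), array([323., 239.]))
(np.float64(2.6224685089355066), 62, np.float64(0.041), array([323., 169.]), array([323., 238.]))
(np.float64(2.6285847156676487), 62, np.float64(0.04), array([323., 170.]), array([323., 239.]))
(np.float64(3.0688972403906), 61, np.float64(0.039), array([323., 169.]), array([323., 241.]))
```

View pics/w6.png

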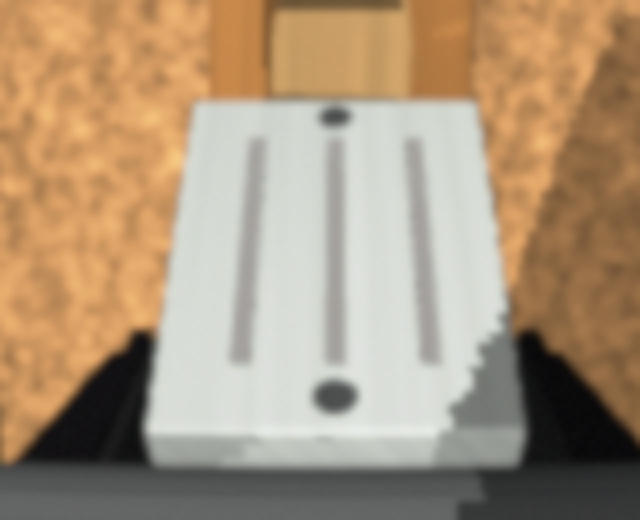

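{"name": "arm_command", "arguments": {
  "travel": [
    [0.02, 0, -0.02],
    [0.021, 0, -0.03],
    [0.02, 0, -0.03],
    [0, 0, -0.03],
    [0, 0, -0.022],
    [0, 0, 0],
    [0, 0, 0]
  ],
  "roll": [-1, 0, 0, 0, 0, 0, 0],
  "fingers": [-1, -1, -1, -1, -1, -1, -1]
}}

```text
clock: 12.7
tcp_pos: [0.6771, -0.1996, 0.109]
eef_rot: [-0.0, -0.005, 1.0, 0.0]
ft_force: [-0.3, -0.9, 0.1]
finger_gap: 0.524
```

Run:
```python
from rk import *
o=ctrl.observe();print(o['clock'],o['tcp_pos'],o['eef_rot'],o['finger_gap'])
b=snap('side','s7.png',crop=(270,200,450,340),scale=4.4);f=wsnap('w7.png',crop=(200,100,440,270),scale=3.2)
```

```text
12.7 [ 0.67706811 -0.19962975  0.1089925 ] [-2.96152073e-04 -4.52630031e-03  9.99989708e-01  9.48593119e-05] 0.524300726697297
```

View pics/s7.png

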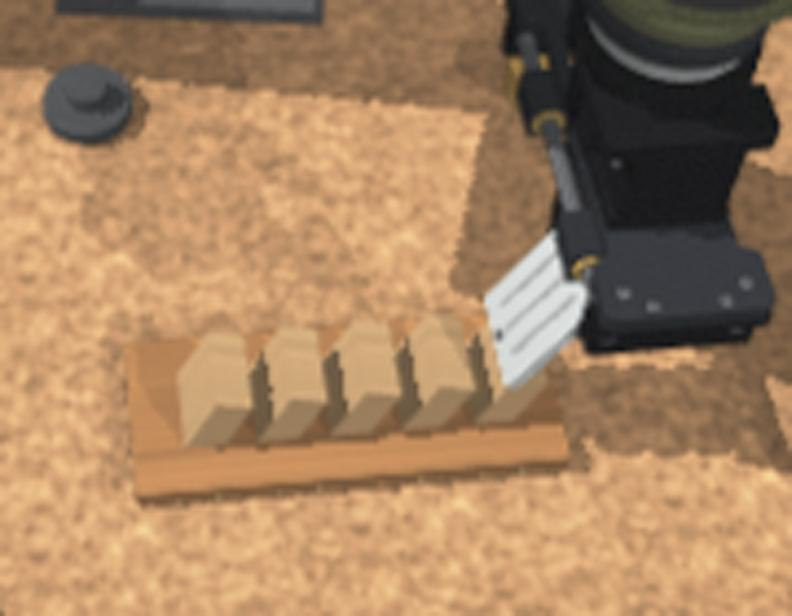

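View pics/w7.png

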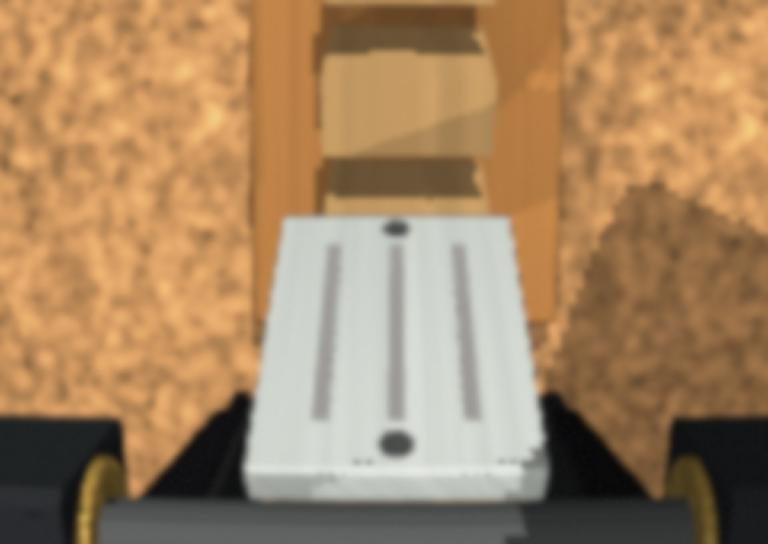

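Run:
```python
from rk import *
a=wsnap();b=snap('side');c=snap('scene')
v=rack([a,b,c])
overlay(a,(.5702,-.1986,.003),'ov7.png',(200,100,440,270),3.2)
overlay(b,v,'ov7b.png',(270,200,450,340),4.4)
```

```text
rack 15 [ 0.5701 -0.1985] -0.78
```

View pics/ov7.png

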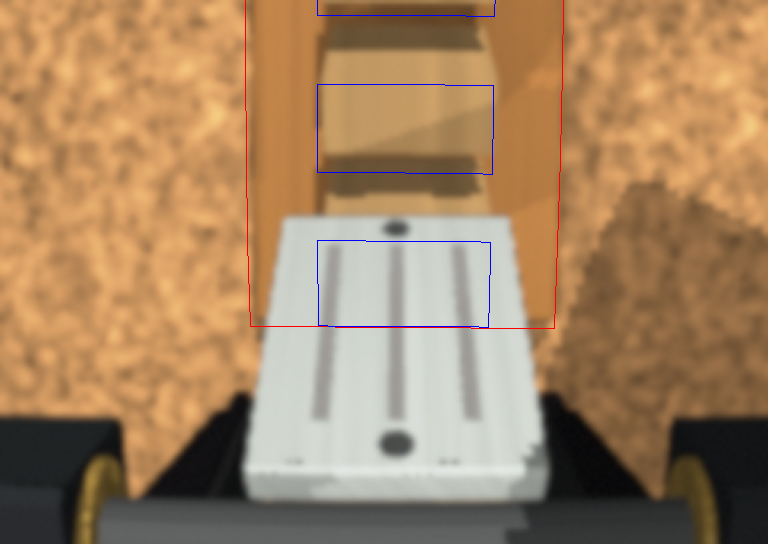

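View pics/ov7b.png

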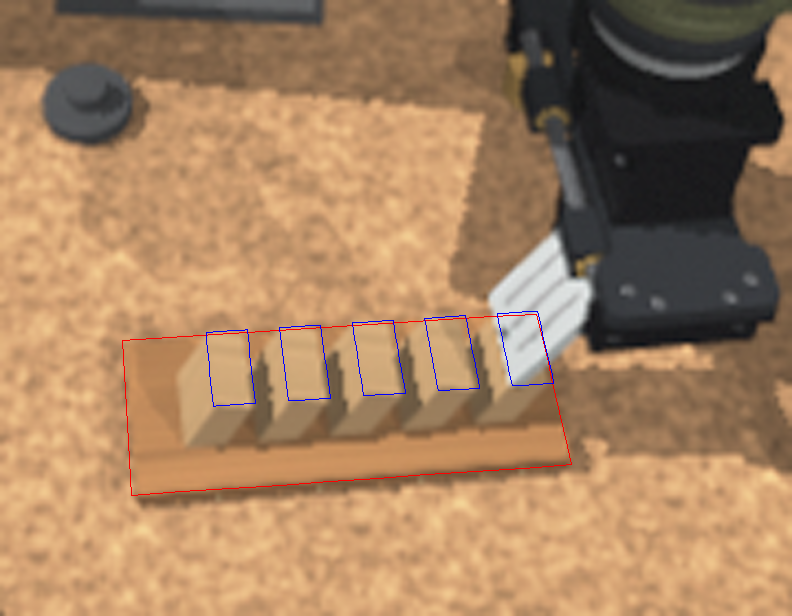

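Run:
```python
from h import *
f=wsnap('w8.png')
for z in (.05,.055,.06,.065,.07): print(z,onz(f,324,167.8,z)[:2])
# fin5 foot visible boundary ~ row 195 crop
print('dark strip',onz(f,324,100+157/3.2,.0485)[0],onz(f,324,100+195/3.2,.014)[0])
```

```text
0.05 [ 0.64082251 -0.19936838]
0.055 [ 0.64016157 -0.1993888 ]
0.06 [ 0.63950063 -0.19940921]
0.065 [ 0.63883969 -0.19942963]
0.07 [ 0.63817876 -0.19945005]
dark strip 0.6269508504642939 0.6396319781804352
```

{"name": "arm_command", "arguments": {
  "travel": [
    [-0.005, 0, -0.005],
    [-0.001, 0, -0.008],
    [0, 0, -0.007],
    [0, 0, 0],
    [0, 0, 0]
  ],
  "roll": [0, 0, 0, 0, 0],
  "fingers": [-1, -1, -1, -1, -1]
}}

```text
clock: 13.8
tcp_pos: [0.6708, -0.1997, 0.0883]
eef_rot: [-0.001, -0.004, 1.0, 0.0]
ft_force: [-0.9, 0.2, -0.5]
finger_gap: 0.528
```

Run:
```python
from rk import *
o=ctrl.observe();print(o['clock'],o['tcp_pos'],o['ft_force'],o['finger_gap'])
b=snap('side','s7.png',crop=(270,200,450,340),scale=4.4);f=wsnap('w7.png',crop=(200,100,440,270),scale=3.2)
```

```text
13.8 [ 0.67078441 -0.19972299  0.08825605] [-0.91898932  0.24291398 -0.4727715 ] 0.5282734293489779
```

View pics/s7.png

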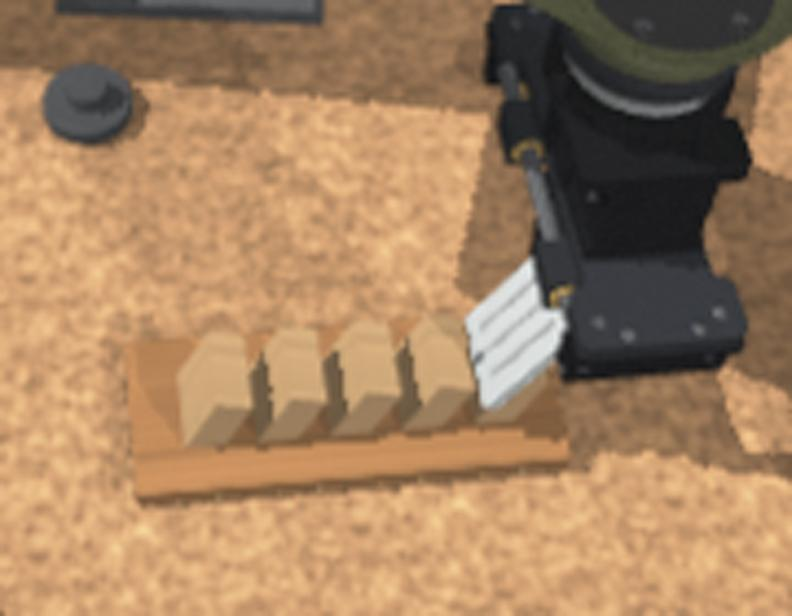

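View pics/w7.png

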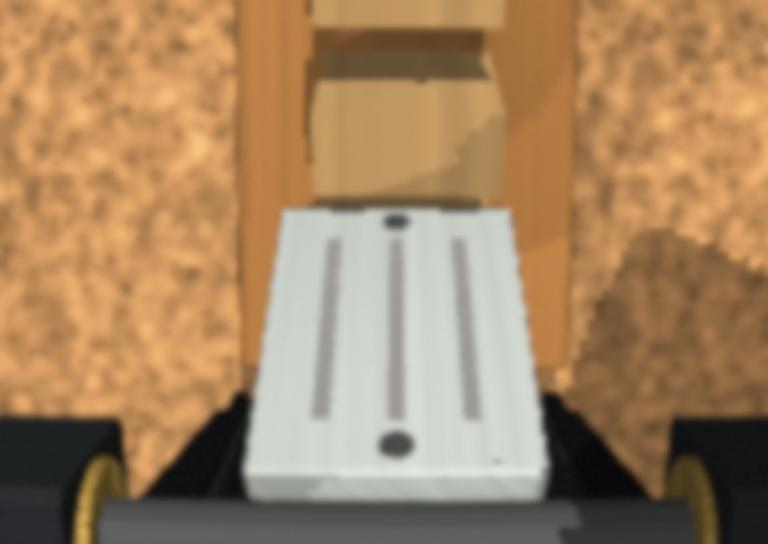

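{"name": "arm_command", "arguments": {
  "travel": [
    [-0.005, 0, 0],
    [-0.005, 0, 0.002],
    [-0.005, 0, 0],
    [-0.002, 0, -0.005],
    [-0.002, 0, -0.006],
    [-0.002, 0, -0.006],
    [-0.001, 0, -0.006],
    [0, 0, 0]
  ],
  "roll": [0, 0, 0, 0, 0, 0, 0, 0],
  "fingers": [-1, -1, -1, -1, -1, -1, -1, -1]
}}

```text
clock: 14.7
tcp_pos: [0.6486, -0.1997, 0.0668]
eef_rot: [-0.001, -0.004, 1.0, 0.0]
ft_force: [0.4, -0.2, -1.3]
finger_gap: 0.521
```

Run:
```python
from rk import *
o=ctrl.observe();print(o['clock'],o['tcp_pos'],o['ft_force'],o['finger_gap'])
b=snap('side','s7.png',crop=(270,200,450,340),scale=4.4);f=wsnap('w7.png',crop=(200,100,440,270),scale=3.2)
```

```text
14.7 [ 0.64858023 -0.19968768  0.06682235] [ 0.41976732 -0.18599217 -1.3346405 ] 0.521034632878747
```

View pics/s7.png

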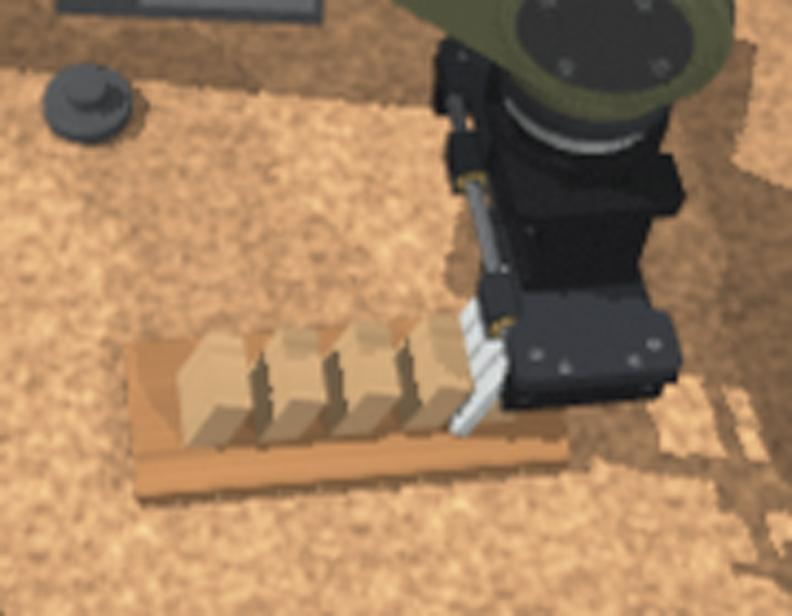

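View pics/w7.png

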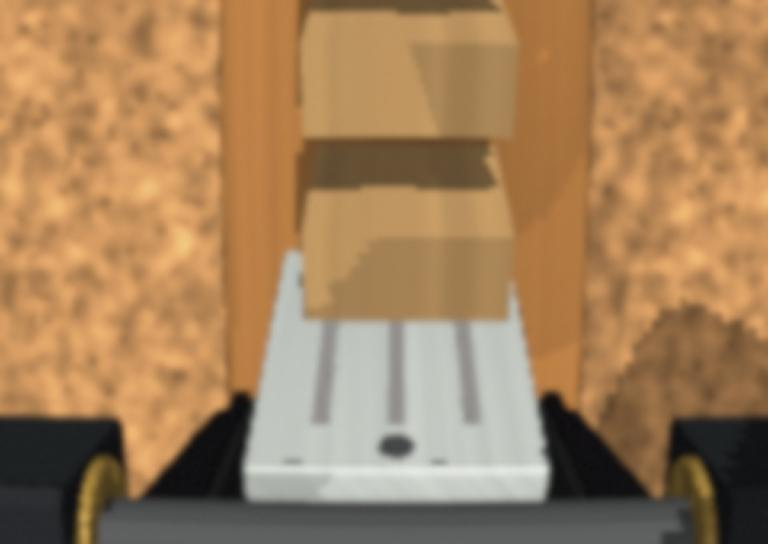

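{"name": "arm_command", "arguments": {
  "travel": [
    [-0.001, 0, -0.003],
    [-0.001, 0, -0.003],
    [0, 0, 0],
    [0, 0, 0],
    [0, 0, 0],
    [0, 0, 0],
    [0, 0, 0.02],
    [0, 0, 0.04],
    [0, 0.0, 0.04],
    [0, 0, 0]
  ],
  "roll": [0, 0, 0, 0, 0, 0, 0, 0, 0, 0],
  "fingers": [-1, -1, -1, 0.3, 0.3, 0.3, 0.3, 0.3, 0.3, 0.3]
}}

```text
clock: 15.8
tcp_pos: [0.6507, -0.2013, 0.1699]
eef_rot: [0.006, -0.004, 1.0, -0.002]
ft_force: [0.6, -0.3, 1.5]
finger_gap: 0.65
```

Run:
```python
from rk import *
o=ctrl.observe();print(o['clock'],o['tcp_pos'],o['ft_force'],o['finger_gap'])
b=snap('side','s7.png',crop=(270,200,450,340),scale=4.4);f=wsnap('w7.png',crop=(200,100,440,270),scale=3.2);c=snap('scene')
for g in (b,c,f):
  for d in eyes.spot_point(g,'plate1'):
    if d['at'][1]<0: print(d['p'],np.round(d['at'],4))
rack([b,c,f])
```

```text
15.8 [ 0.65067401 -0.20134077  0.16989755] [ 0.58121128 -0.29540256  1.5263846 ] 0.6495821710918387
0.9 [ 0.6393 -0.1998  0.0517]
0.77 [ 0.6381 -0.2027  0.048 ]
0.77 [ 0.6393 -0.2013  0.0523]
0.58 [ 0.5159 -0.1986  0.0148]
rack 13 [ 0.5705 -0.1984] 1.07
```

View pics/s7.png

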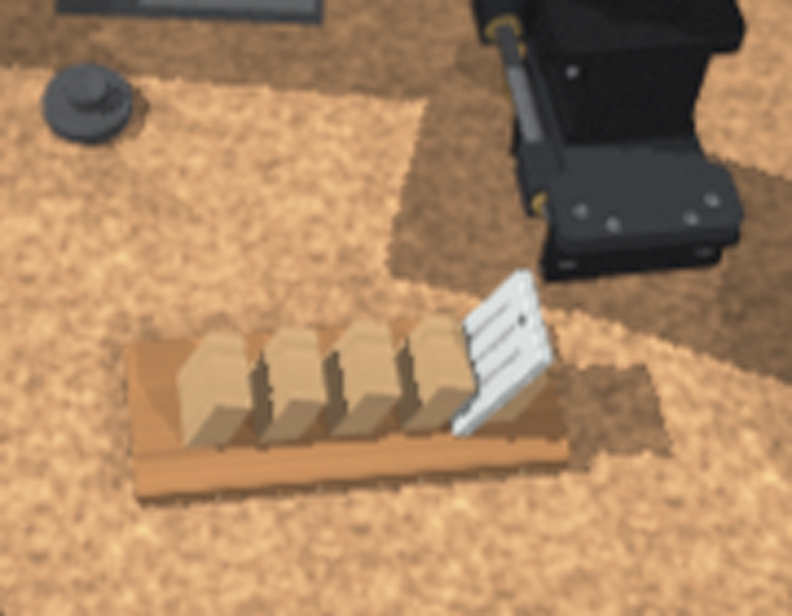

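View pics/w7.png

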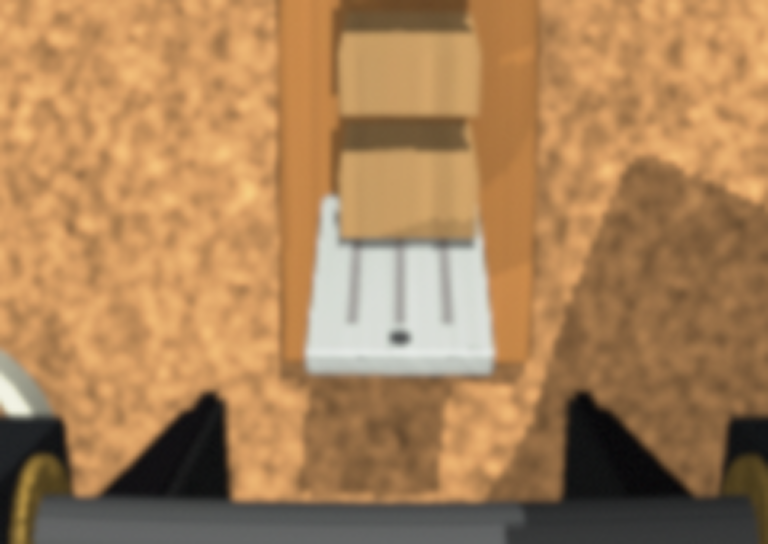

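{"name": "arm_command", "arguments": {
  "travel": [
    [-0.01, 0.03, 0.02],
    [-0.012, 0.04, 0.02],
    [-0.014, 0.04, 0],
    [-0.014, 0.04, 0],
    [-0.014, 0.04, 0],
    [-0.014, 0.04, 0],
    [-0.013, 0.04, 0],
    [-0.013, 0.032, -0.02],
    [0, 0, -0.04],
    [0, 0, -0.04]
  ],
  "roll": [-4, -4, 0, 0, 0, 0, 0, 0, 0, 0],
  "fingers": [0, -1, -1, -1, -1, -1, -1, -1, -1, -1],
  "force": 10
}}

```text
clock: 17.4
tcp_pos: [0.5437, 0.1035, 0.1024]
eef_rot: [0.002, 0.064, 0.998, 0.0]
ft_force: [0.4, -0.1, -0.2]
finger_gap: 0.003
```

Run:
```python
from h import *
o=ctrl.observe();print(o['clock'],o['tcp_pos'],o['eef_rot'],o['ft_force'],o['finger_gap'])
```

```text
17.4 [0.54371599 0.10351747 0.10238227] [1.86755386e-03 6.41841373e-02 9.97936289e-01 2.68987498e-04] [ 0.38925981 -0.10642356 -0.2497386 ] 0.0034500167831296316
```

{"name": "arm_command", "arguments": {
  "travel": [
    [0, 0, -0.006],
    [0, 0, -0.006],
    [0, 0, -0.007],
    [0, 0, -0.007],
    [0, 0, -0.007],
    [0, 0, -0.007],
    [0, 0, -0.005],
    [0, 0, 0],
    [0, 0, 0]
  ],
  "roll": [0, 0, 0, 0, 0, 0, 0, 0, 0],
  "fingers": [-1, -1, -1, -1, -1, -1, -1, -1, -1]
}}

```text
clock: 18.3
tcp_pos: [0.5447, 0.1021, 0.062]
eef_rot: [0.001, 0.065, 0.998, -0.0]
ft_force: [-12.4, -2.5, 26.8]
finger_gap: 0.006
```

{"name": "arm_command", "arguments": {
  "travel": [
    [0, 0, 0.02],
    [0, 0, 0.03],
    [-0.026, 0.026, 0],
    [-0.026, 0.026, 0],
    [-0.026, 0.026, 0],
    [0, 0, -0.02],
    [0, 0, -0.015],
    [0, 0, 0]
  ],
  "roll": [0, 0, 0, 0, 0, 0, 0, 0],
  "fingers": [-1, -1, -1, -1, -1, -1, -1, -1]
}}

```text
clock: 19.1
tcp_pos: [0.4632, 0.1794, 0.0689]
eef_rot: [-0.002, 0.065, 0.998, -0.001]
ft_force: [-0.5, -0.5, -1.1]
finger_gap: 0.005
```

{"name": "arm_command", "arguments": {
  "travel": [
    [0, 0, -0.006],
    [0, 0, -0.006],
    [0, 0, -0.006],
    [0, 0, -0.006],
    [0, 0, -0.006],
    [0, 0, -0.004],
    [0, 0, 0],
    [0, 0, 0]
  ],
  "roll": [0, 0, 0, 0, 0, 0, 0, 0],
  "fingers": [-1, -1, -1, -1, -1, -1, -1, -1]
}}

```text
clock: 19.9
tcp_pos: [0.4661, 0.1799, 0.0419]
eef_rot: [-0.001, 0.066, 0.998, -0.0]
ft_force: [-12.5, -4.3, 23.7]
finger_gap: 0.006
```

{"name": "arm_command", "arguments": {
  "travel": [
    [0, 0, 0.03],
    [0, 0, 0.04],
    [0.021, 0, 0.041],
    [0.05, -0.008, 0],
    [0.048, -0.007, 0],
    [0, 0, 0],
    [0, 0, 0]
  ],
  "roll": [0, 0, 0, 0, 0, 0, 0],
  "fingers": [-1, 0.4, 0.4, 0.4, 0.4, 0.4, 0.4]
}}

```text
clock: 20.6
tcp_pos: [0.5842, 0.1645, 0.1481]
eef_rot: [-0.001, 0.066, 0.998, -0.0]
ft_force: [0.1, 0.3, 0.5]
finger_gap: 0.453
```

Run:
```python
from h import *
o=ctrl.observe();print(o['clock'],o['tcp_pos'],o['finger_gap'])
f=snap('side','s8.png',crop=(240,60,480,240),scale=3.3)
f2=wsnap()
for g in (f,f2):
  for d in eyes.spot_point(g,'plate3'): print(round(d['p'],2),np.round(d['at'],4))
```

```text
20.6 [0.58424064 0.16445912 0.14812382] 0.45267663684446074
0.96 [ 0.6417 -0.1986  0.0527]
0.91 [0.7151 0.2338 0.0039]
0.76 [0.564  0.2332 0.068 ]
0.73 [0.5566 0.1725 0.1023]
0.65 [0.5479 0.4426 0.0059]
0.63 [0.5699 0.3019 0.0672]
0.62 [ 0.5533 -0.1976  0.0143]
0.25 [0.472  0.1826 0.0476]
0.97 [0.5534 0.1707 0.1019]
0.88 [0.5654 0.2373 0.0658]
0.69 [0.5703 0.3076 0.0643]
0.56 [0.5549 0.4424 0.0011]
0.51 [0.4514 0.0056 0.0029]
```

View pics/s8.png

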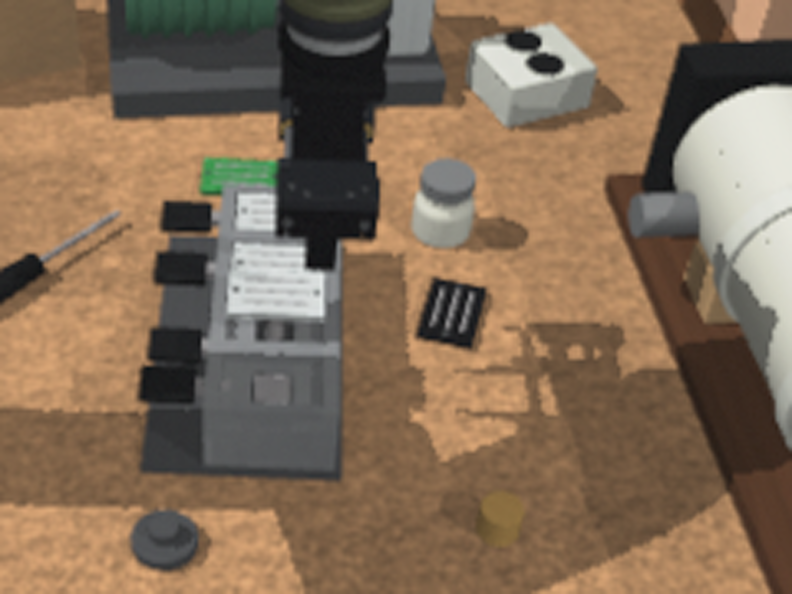

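{"name": "arm_command", "arguments": {
  "travel": [
    [0, 0.001, -0.03],
    [0, 0, -0.03],
    [0, 0, -0.009],
    [0, 0, 0],
    [0, 0, 0],
    [0, 0, 0],
    [0, 0, 0],
    [0, 0, 0],
    [0, 0, 0],
    [0, 0, 0]
  ],
  "roll": [0, 0, 0, 0, 0, 0, 0, 0, 0, 0],
  "fingers": [0.4, 0.4, 0.4, 0.4, -1, -1, -1, -1, -1, -1],
  "force": 3
}}

```text
clock: 21.8
tcp_pos: [0.5846, 0.1663, 0.0811]
eef_rot: [0.001, 0.065, 0.998, 0.0]
ft_force: [1.6, -0.2, 2.9]
finger_gap: 0.527
```

{"name": "arm_command", "arguments": {
  "travel": [
    [0, 0, 0.015],
    [0, 0, 0.035],
    [0, 0, 0.04],
    [0, 0, 0.0],
    [0, 0, 0.04],
    [0, 0, 0],
    [0, 0, 0.04],
    [0, 0, 0]
  ],
  "roll": [0, 0, 0, 0, 0, 0, 0, 0],
  "fingers": [-1, -1, -1, -1, -1, -1, -1, -1]
}}

```text
clock: 22.6
tcp_pos: [0.5854, 0.1667, 0.255]
eef_rot: [0.004, 0.065, 0.998, 0.001]
ft_force: [1.6, 0.7, 1.0]
finger_gap: 0.525
```

Run:
```python
from h import *
o=ctrl.observe();print(o['clock'],o['tcp_pos'],o['finger_gap'])
f=wsnap('w9.png',crop=(200,40,440,270),scale=3.2)
```

```text
22.6 [0.58541207 0.16671379 0.25497894] 0.5248633213787354
```

View pics/w9.png

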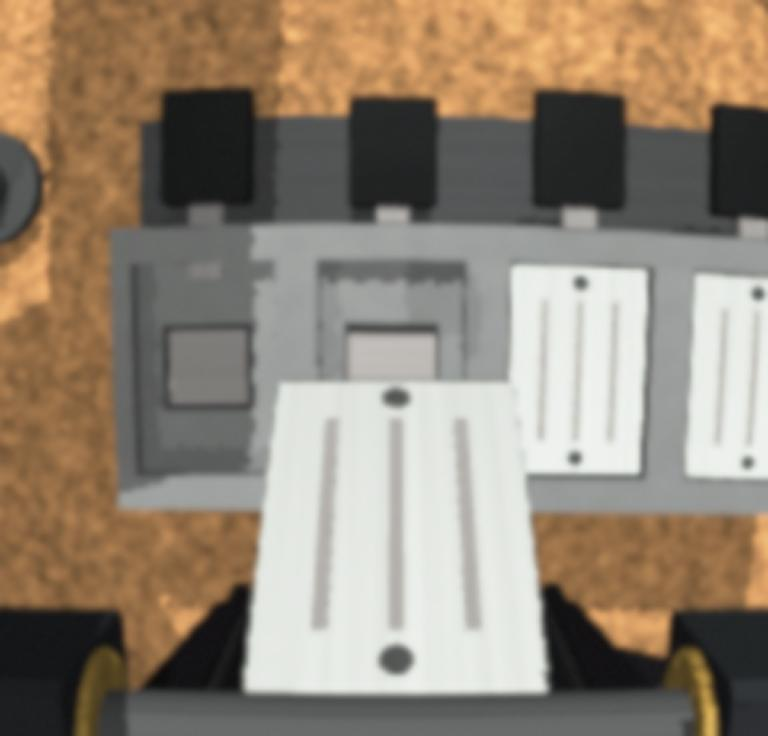

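{"name": "arm_command", "arguments": {
  "travel": [
    [0.005, -0.02, 0],
    [0.005, -0.04, -0.01],
    [0.005, -0.045, -0.02],
    [0.005, -0.045, -0.02],
    [0.005, -0.045, -0.02],
    [0.005, -0.045, 0.04],
    [0.005, -0.045, 0],
    [0.005, -0.045, 0.04],
    [0.008, -0.035, 0],
    [0, 0, 0]
  ],
  "roll": [4, 4, 0, 0, 0, 0, 0, 0, 0, 0],
  "fingers": [-1, -1, -1, -1, -1, -1, -1, -1, -1, -1]
}}

```text
clock: 23.65
tcp_pos: [0.6295, -0.1872, 0.2448]
eef_rot: [-0.001, -0.002, 1.0, -0.0]
ft_force: [0.4, 0.9, -0.9]
finger_gap: 0.523
```

Run:
```python
from rk import *
o=ctrl.observe();print(o['clock'],o['tcp_pos'],o['eef_rot'],o['finger_gap'])
f=wsnap('w9.png',crop=(200,40,440,270),scale=3.2);b=snap('side','s9.png',crop=(270,160,450,340),scale=3.3);c=snap('scene')
rack([f,b,c])
```

```text
23.65 [ 0.62954601 -0.18717876  0.24476986] [-5.90819291e-04 -2.08263343e-03  9.99997591e-01 -3.62903571e-04] 0.5230479224701001
rack 15 [ 0.5699 -0.1984] -0.09
```

View pics/w9.png

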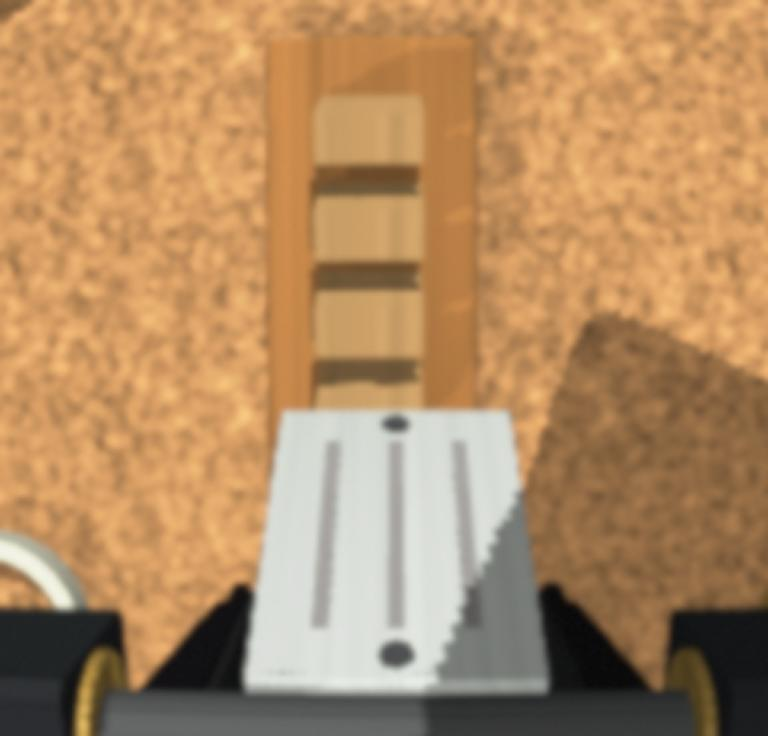

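View pics/s9.png

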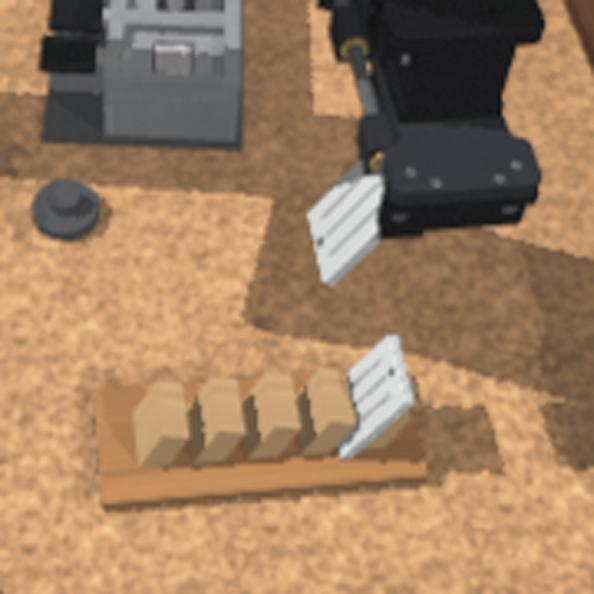

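{"name": "arm_command", "arguments": {
  "travel": [
    [0.004, 0, -0.02],
    [0.003, -0.001, -0.03],
    [0, 0, -0.04],
    [0, 0, -0.035],
    [0, 0, -0.012],
    [0, 0, 0],
    [0, 0, 0]
  ],
  "roll": [0, 0, 0, 0, 0, 0, 0],
  "fingers": [-1, -1, -1, -1, -1, -1, -1]
}}

```text
clock: 24.8
tcp_pos: [0.6379, -0.1844, 0.1111]
eef_rot: [0.001, -0.005, 1.0, -0.0]
ft_force: [0.9, -1.3, -0.4]
finger_gap: 0.527
```

Run:
```python
from rk import *
o=ctrl.observe();print(o['clock'],o['tcp_pos'],o['finger_gap'])
f=wsnap('w9.png',crop=(200,40,440,270),scale=3.2)
for z in (.055,.06,.065): print(z,onz(f,324,168,z)[:2])
```

```text
24.8 [ 0.63788565 -0.18444408  0.11114341] 0.527463040366585
0.055 [ 0.60139459 -0.18397804]
0.06 [ 0.60071941 -0.18399455]
0.065 [ 0.60004423 -0.18401106]
```

View pics/w9.png

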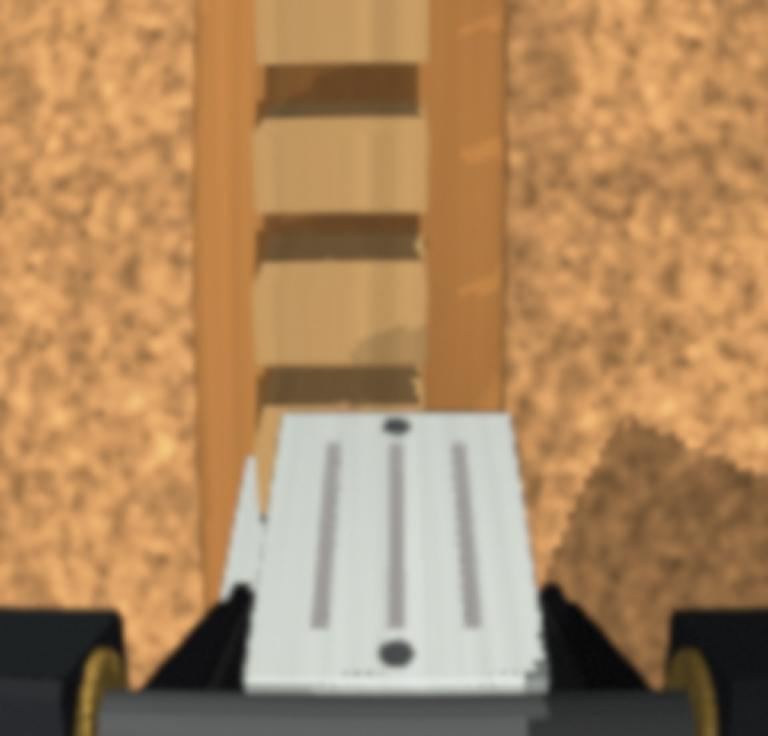

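{"name": "arm_command", "arguments": {
  "travel": [
    [0, -0.0142, 0],
    [-0.0035, 0, -0.005],
    [0, 0, -0.008],
    [0, 0, -0.008],
    [0, 0, 0],
    [0, 0, 0]
  ],
  "roll": [0, 0, 0, 0, 0, 0],
  "fingers": [-1, -1, -1, -1, -1, -1]
}}

```text
clock: 25.45
tcp_pos: [0.6329, -0.1981, 0.0874]
eef_rot: [-0.001, -0.004, 1.0, 0.0]
ft_force: [-0.4, 0.4, -1.2]
finger_gap: 0.528
```

Run:
```python
from rk import *
o=ctrl.observe();print(o['clock'],o['tcp_pos'],o['ft_force'],o['finger_gap'])
f=wsnap('w9.png',crop=(200,40,440,270),scale=3.2)
b=snap('side','s9.png',crop=(270,160,450,340),scale=3.3)
```

```text
25.45 [ 0.63286166 -0.1981486   0.08737489] [-0.41869534  0.36067175 -1.24957475] 0.5275935835597567
```

View pics/w9.png

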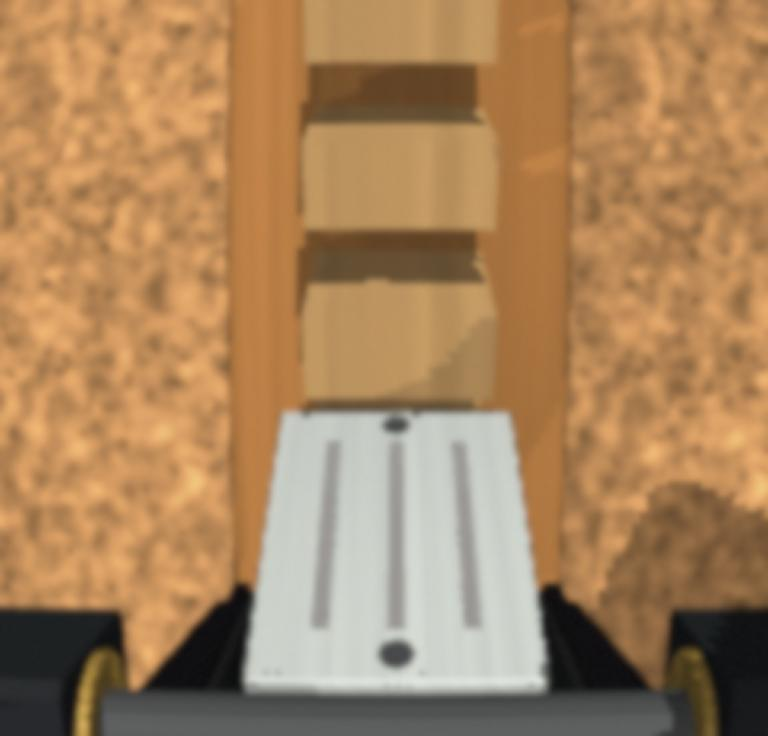

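View pics/s9.png

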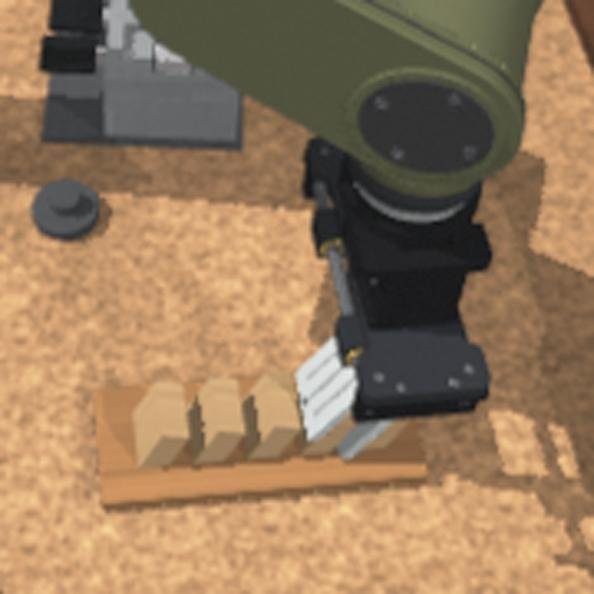

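{"name": "arm_command", "arguments": {
  "travel": [
    [-0.005, 0, 0],
    [-0.005, 0, 0.002],
    [-0.003, 0, 0],
    [-0.002, 0, -0.004],
    [-0.002, 0, -0.006],
    [-0.002, 0, -0.006],
    [-0.001, 0, -0.006],
    [0, 0, -0.003],
    [0, 0, -0.003],
    [0, 0, 0]
  ],
  "roll": [0, 0, 0, 0, 0, 0, 0, 0, 0, 0],
  "fingers": [-1, -1, -1, -1, -1, -1, -1, -1, -1, -1]
}}

```text
clock: 26.55
tcp_pos: [0.6143, -0.1984, 0.063]
eef_rot: [0.001, -0.004, 1.0, -0.0]
ft_force: [0.2, 1.6, 1.9]
finger_gap: 0.526
```

Run:
```python
from rk import *
o=ctrl.observe();print(o['clock'],o['tcp_pos'],o['ft_force'],o['finger_gap'])
f=wsnap('w9.png',crop=(200,40,440,270),scale=3.2)
```

```text
26.55 [ 0.61426945 -0.19837411  0.0629522 ] [0.21156908 1.59845981 1.92512101] 0.5258113418330655
```

View pics/w9.png

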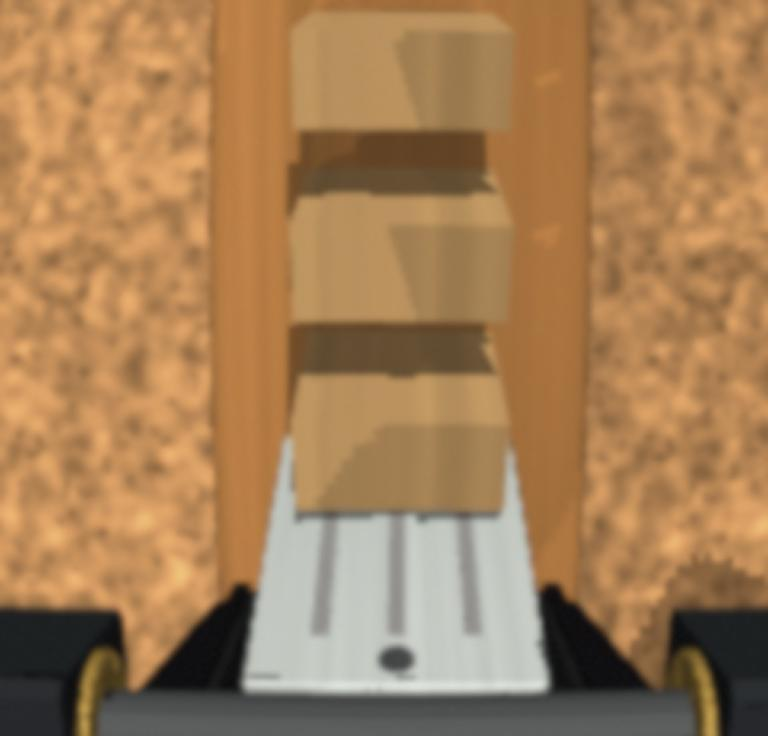

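{"name": "arm_command", "arguments": {
  "travel": [
    [0, 0, 0],
    [0, 0, 0],
    [0, 0, 0],
    [0, 0, 0.02],
    [0, 0, 0.04],
    [0, 0.0, 0.04],
    [0, 0, 0]
  ],
  "roll": [0, 0, 0, 0, 0, 0, 0],
  "fingers": [0.3, 0.3, 0.3, 0.3, 0.3, 0.3, 0.3]
}}

```text
clock: 27.3
tcp_pos: [0.6168, -0.2001, 0.17]
eef_rot: [0.006, -0.004, 1.0, -0.003]
ft_force: [1.7, -0.8, 1.2]
finger_gap: 0.65
```

Run:
```python
from rk import *
o=ctrl.observe();print(o['clock'],o['tcp_pos'],o['ft_force'],o['finger_gap'])
b=snap('side','s9.png',crop=(270,200,450,340),scale=4.4);f=wsnap();c=snap('scene')
for g in (b,c,f):
  for d in eyes.spot_point(g,'plate1'):
    if d['at'][1]<0: print(d['p'],np.round(d['at'],4))
rack([b,c,f])
```

```text
27.3 [ 0.61683422 -0.20012834  0.16995604] [ 1.68393847 -0.77795055  1.23698304] 0.6495579412662617
0.97 [ 0.6433 -0.1983  0.0514]
0.57 [ 0.6064 -0.1956  0.0556]
0.61 [ 0.6414 -0.2007  0.0463]
0.46 [ 0.6022 -0.1968  0.049 ]
0.81 [ 0.638  -0.201   0.0502]
0.72 [ 0.6005 -0.1985  0.0521]
rack 13 [ 0.5709 -0.1988] 0.18
```

View pics/s9.png

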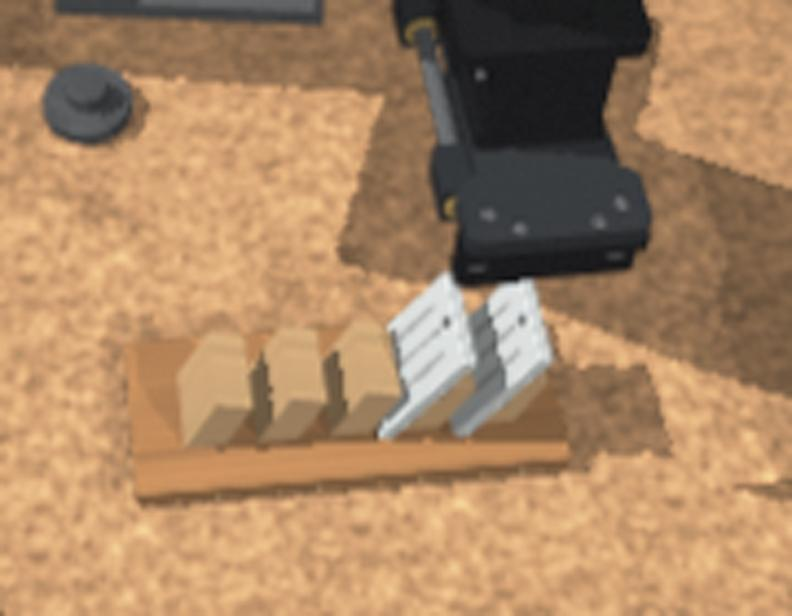

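{"name": "arm_command", "arguments": {
  "travel": [
    [-0.006, 0.037, 0.01],
    [-0.006, 0.037, 0.01],
    [-0.006, 0.037, 0],
    [-0.006, 0.037, 0],
    [-0.006, 0.037, 0],
    [-0.006, 0.037, 0],
    [-0.006, 0.037, 0],
    [-0.006, 0.037, 0],
    [-0.006, 0.037, -0.02],
    [-0.006, 0.036, -0.03]
  ],
  "roll": [-4, -4, 0, 0, 0, 0, 0, 0, 0, 0],
  "fingers": [0, -1, -1, -1, -1, -1, -1, -1, -1, -1],
  "force": 10
}}

```text
clock: 28.9
tcp_pos: [0.5549, 0.1725, 0.1345]
eef_rot: [0.003, 0.065, 0.998, 0.001]
ft_force: [-0.4, 0.5, 0.6]
finger_gap: 0.005
```

{"name": "arm_command", "arguments": {
  "travel": [
    [0, 0, -0.02],
    [0, 0, 0]
  ],
  "roll": [0, 0],
  "fingers": [-1, -1]
}}

```text
clock: 29.1
tcp_pos: [0.5504, 0.171, 0.1084]
eef_rot: [-0.003, 0.064, 0.998, -0.001]
ft_force: [0.1, -0.4, 0.4]
finger_gap: 0.007
```

{"name": "arm_command", "arguments": {
  "travel": [
    [0, 0, -0.012],
    [0, 0, -0.007],
    [0, 0, -0.007],
    [0, 0, -0.007],
    [0, 0, -0.007],
    [0, 0, -0.006],
    [0, 0, -0.003],
    [0, 0, 0],
    [0, 0, 0]
  ],
  "roll": [0, 0, 0, 0, 0, 0, 0, 0, 0],
  "fingers": [-1, -1, -1, -1, -1, -1, -1, -1, -1]
}}

```text
clock: 30.0
tcp_pos: [0.5528, 0.1707, 0.0627]
eef_rot: [-0.001, 0.065, 0.998, 0.0]
ft_force: [1.0, -0.3, 0.4]
finger_gap: 0.006
```

{"name": "arm_command", "arguments": {
  "travel": [
    [0, 0, -0.003],
    [0, 0, 0],
    [0, 0, 0.02],
    [0, 0, 0.03],
    [-0.026, 0.026, 0],
    [-0.026, 0.026, 0],
    [-0.026, 0.026, 0],
    [0, 0, -0.02],
    [0, 0, -0.015],
    [0, 0, 0]
  ],
  "roll": [0, 0, 0, 0, 0, 0, 0, 0, 0, 0],
  "fingers": [-1, -1, -1, -1, -1, -1, -1, -1, -1, -1]
}}

```text
clock: 31.0
tcp_pos: [0.4729, 0.2477, 0.072]
eef_rot: [-0.003, 0.065, 0.998, -0.001]
ft_force: [0.1, 0.0, 0.1]
finger_gap: 0.004
```

{"name": "arm_command", "arguments": {
  "travel": [
    [0, 0, -0.006],
    [0, 0, -0.006],
    [0, 0, -0.006],
    [0, 0, -0.006],
    [0, 0, -0.006],
    [0, 0, -0.004],
    [0, 0, 0],
    [0, 0, 0]
  ],
  "roll": [0, 0, 0, 0, 0, 0, 0, 0],
  "fingers": [-1, -1, -1, -1, -1, -1, -1, -1]
}}

```text
clock: 31.8
tcp_pos: [0.4762, 0.2484, 0.0422]
eef_rot: [0.0, 0.066, 0.998, 0.0]
ft_force: [-1.7, -1.0, 4.9]
finger_gap: 0.006
```

{"name": "arm_command", "arguments": {
  "travel": [
    [0, 0, 0.03],
    [0, 0, 0.04],
    [0.021, 0, 0.041],
    [0.05, -0.008, 0],
    [0.048, -0.007, 0],
    [0, 0, 0],
    [0, 0, 0]
  ],
  "roll": [0, 0, 0, 0, 0, 0, 0],
  "fingers": [-1, 0.4, 0.4, 0.4, 0.4, 0.4, 0.4]
}}

```text
clock: 32.5
tcp_pos: [0.5941, 0.233, 0.151]
eef_rot: [-0.001, 0.066, 0.998, -0.0]
ft_force: [-0.1, 0.1, -0.1]
finger_gap: 0.455
```

Run:
```python
from h import *
f=snap('side');f2=wsnap('w10.png')
o=ctrl.observe();print(o['clock'],o['tcp_pos'],o['finger_gap'])
for g in (f,f2):
  for d in eyes.spot_point(g,'plate3'): print(round(d['p'],2),np.round(d['at'],4))
```

```text
32.6 [0.59279389 0.23354512 0.15160539] 0.5356722142388582
0.98 [ 0.6442 -0.2019  0.0527]
0.89 [ 0.603  -0.1956  0.0536]
0.88 [0.563  0.2348 0.0984]
0.74 [0.7191 0.2351 0.0036]
0.65 [0.5723 0.3045 0.0668]
0.63 [0.5482 0.4414 0.0089]
0.92 [ 0.6038 -0.201   0.0494]
0.72 [0.5694 0.2382 0.0964]
0.7 [0.7186 0.2395 0.0012]
0.6 [0.5694 0.3072 0.0633]
0.59 [0.5535 0.4417 0.0033]
0.5 [0.4903 0.3172 0.0641]
```

View pics/w10.png

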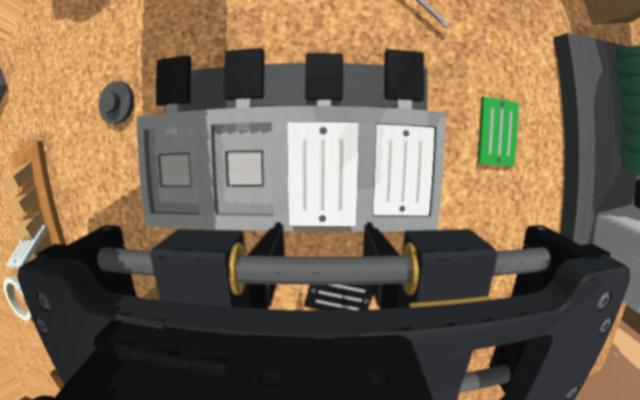

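{"name": "arm_command", "arguments": {
  "travel": [
    [0, 0, 0],
    [0, 0, 0],
    [0, 0, -0.03],
    [0, 0, -0.03],
    [0, 0, -0.012],
    [0, 0, 0],
    [0, 0, 0],
    [0, 0, 0],
    [0, 0, 0],
    [0, 0, 0]
  ],
  "roll": [0, 0, 0, 0, 0, 0, 0, 0, 0, 0],
  "fingers": [0.4, 0.4, 0.4, 0.4, 0.4, 0.4, -1, -1, -1, -1],
  "force": 3
}}

```text
clock: 33.7
tcp_pos: [0.595, 0.2339, 0.082]
eef_rot: [0.002, 0.065, 0.998, 0.0]
ft_force: [1.9, -0.2, 3.1]
finger_gap: 0.529
```

{"name": "arm_command", "arguments": {
  "travel": [
    [0, 0, 0],
    [0, 0, 0],
    [0, 0, 0.01],
    [0, 0, 0.035],
    [0, 0, 0.04],
    [0, 0, 0.0],
    [0, 0, 0.04],
    [0, 0, 0],
    [0, 0, 0.04],
    [0, 0, 0]
  ],
  "roll": [0, 0, 0, 0, 0, 0, 0, 0, 0, 0],
  "fingers": [-1, -1, -1, -1, -1, -1, -1, -1, -1, -1]
}}

```text
clock: 34.7
tcp_pos: [0.5955, 0.2343, 0.25]
eef_rot: [0.003, 0.065, 0.998, 0.001]
ft_force: [0.9, 0.8, 0.2]
finger_gap: 0.526
```

{"name": "arm_command", "arguments": {
  "travel": [
    [0, -0.02, 0],
    [0.001, -0.036, -0.01],
    [0.001, -0.036, -0.02],
    [0.001, -0.036, -0.03],
    [0.001, -0.036, 0.0],
    [0.001, -0.036, 0.03],
    [0, -0.036, 0],
    [0, -0.036, 0.03],
    [0, -0.036, 0],
    [0, -0.036, 0]
  ],
  "roll": [4, 4, 0, 0, 0, 0, 0, 0, 0, 0],
  "fingers": [-1, -1, -1, -1, -1, -1, -1, -1, -1, -1]
}}

```text
clock: 35.7
tcp_pos: [0.5984, -0.1117, 0.2447]
eef_rot: [0.0, -0.004, 1.0, 0.0]
ft_force: [0.1, -0.4, -0.4]
finger_gap: 0.528
```

Run:
```python
from rk import *
f=wsnap('w10.png',crop=(200,40,440,270),scale=3.2);b=snap('side','s10.png',crop=(270,160,450,340),scale=3.3);c=snap('scene')
o=ctrl.observe();print(o['clock'],o['tcp_pos'],o['eef_rot'],o['finger_gap'])
rack([f,b,c])
```

```text
35.85 [ 0.59775411 -0.11186382  0.24312745] [-1.35219300e-03 -2.70341274e-03  9.99995286e-01  5.39434696e-04] 0.5202338262455378
rack 13 [ 0.5696 -0.1986] 0.42
```

View pics/w10.png

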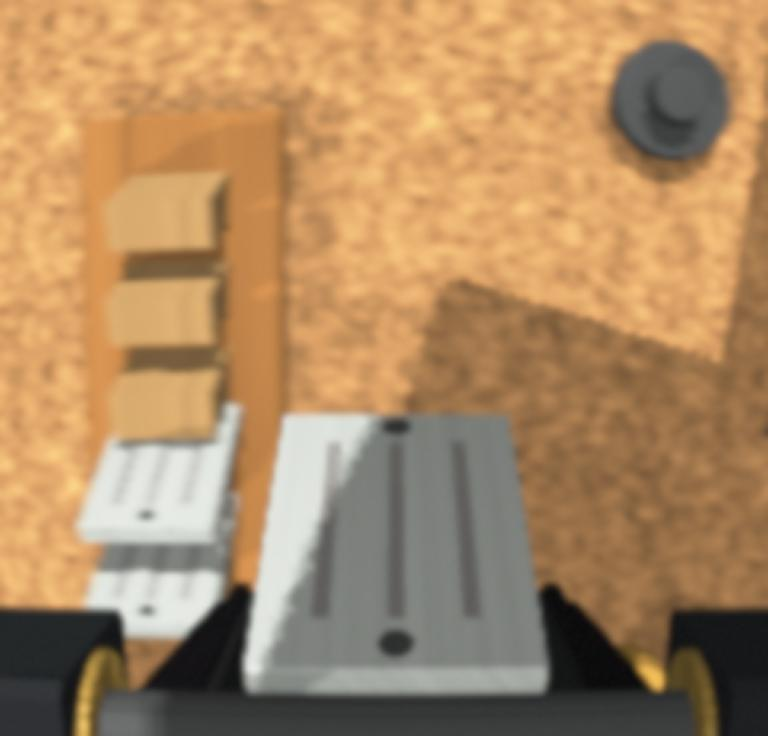

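View pics/s10.png

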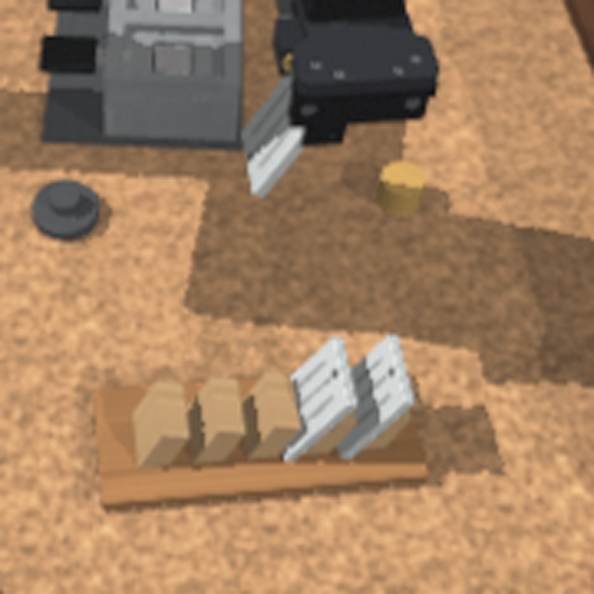

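{"name": "arm_command", "arguments": {
  "travel": [
    [0.001, -0.03, 0],
    [0.001, -0.03, 0],
    [0.001, -0.0266, -0.02],
    [0, 0, -0.03],
    [0, 0, -0.04],
    [0, 0, -0.035],
    [0, 0, -0.008],
    [0, 0, 0],
    [0, 0, 0]
  ],
  "roll": [0, 0, 0, 0, 0, 0, 0, 0, 0],
  "fingers": [-1, -1, -1, -1, -1, -1, -1, -1, -1]
}}

```text
clock: 37.05
tcp_pos: [0.6031, -0.197, 0.1145]
eef_rot: [0.002, -0.005, 1.0, -0.001]
ft_force: [1.5, -0.7, -0.8]
finger_gap: 0.527
```

Run:
```python
from rk import *
f=wsnap('w9.png',crop=(200,40,440,270),scale=3.2)
b=snap('side')
o=ctrl.observe();print(o['clock'],o['tcp_pos'],o['finger_gap'])
for z in (.055,.06,.065): print(z,onz(f,324,168,z)[:2])
rack([f,b])
```

```text
37.15 [ 0.60346947 -0.19739906  0.11537274] 0.5265189428365235
0.055 [ 0.56702718 -0.19659047]
0.06 [ 0.56634946 -0.1966057 ]
0.065 [ 0.56567174 -0.19662092]
rack 7 [ 0.5707 -0.1986] 2.33
```

View pics/w9.png

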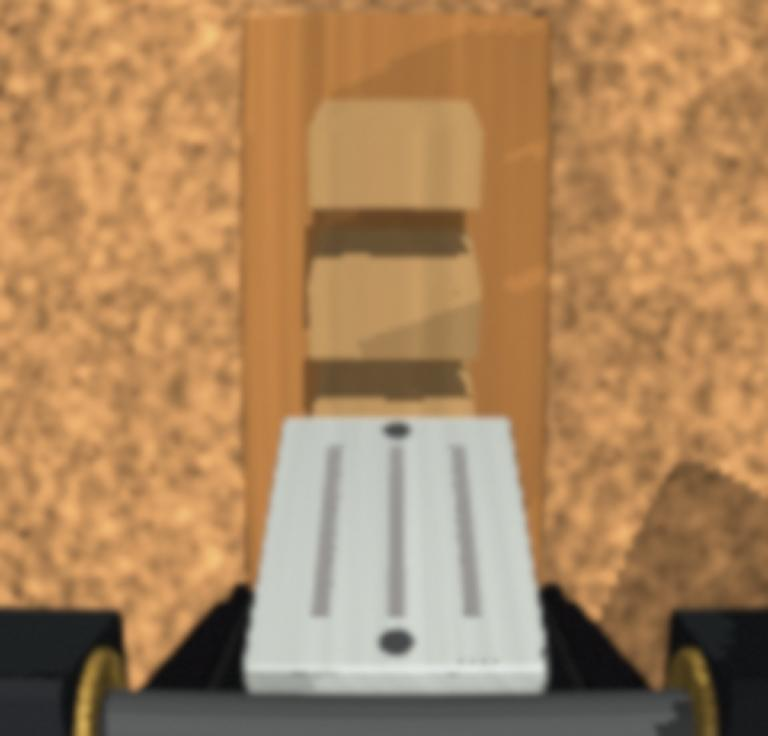

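{"name": "arm_command", "arguments": {
  "travel": [
    [-0.004, -0.0015, -0.008],
    [-0.0015, 0, -0.006],
    [0, 0, -0.006],
    [0, 0, -0.006],
    [0, 0, 0],
    [0, 0, 0]
  ],
  "roll": [0, 0, 0, 0, 0, 0],
  "fingers": [-1, -1, -1, -1, -1, -1]
}}

```text
clock: 37.95
tcp_pos: [0.596, -0.1984, 0.0858]
eef_rot: [-0.0, -0.004, 1.0, 0.0]
ft_force: [-0.4, 0.6, -2.0]
finger_gap: 0.525
```

Run:
```python
from rk import *
f=wsnap('w9.png',crop=(200,40,440,270),scale=3.2)
o=ctrl.observe();print(o['clock'],o['tcp_pos'],o['ft_force'],o['finger_gap'])
```

```text
38.0 [ 0.59616196 -0.19841177  0.08613769] [-0.5029054   0.30886102 -0.9542154 ] 0.5234563834247427
```

View pics/w9.png

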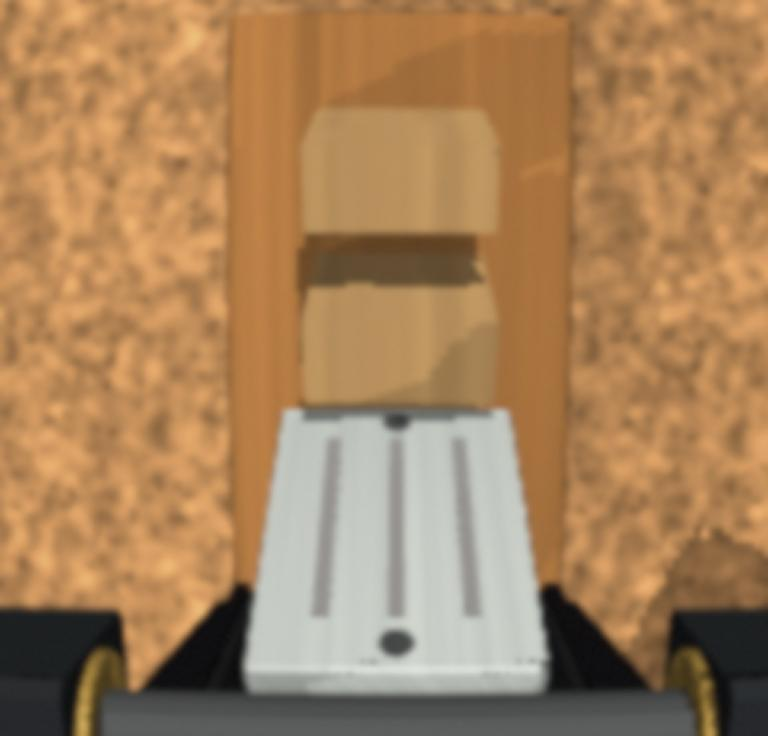

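{"name": "arm_command", "arguments": {
  "travel": [
    [-0.005, 0, 0],
    [-0.005, 0, 0.002],
    [-0.002, 0, 0],
    [-0.002, 0, -0.004],
    [-0.002, 0, -0.006],
    [-0.002, 0, -0.006],
    [-0.001, 0, -0.006],
    [0, 0, -0.003],
    [0, 0, -0.003],
    [0, 0, 0]
  ],
  "roll": [0, 0, 0, 0, 0, 0, 0, 0, 0, 0],
  "fingers": [-1, -1, -1, -1, -1, -1, -1, -1, -1, -1]
}}

```text
clock: 39.0
tcp_pos: [0.5781, -0.1985, 0.0609]
eef_rot: [0.001, -0.004, 1.0, -0.0]
ft_force: [2.2, 0.5, 3.5]
finger_gap: 0.524
```

Run:
```python
from rk import *
o=ctrl.observe();print(o['clock'],o['tcp_pos'],o['ft_force'],o['finger_gap'])
f=wsnap('w9.png',crop=(200,40,440,270),scale=3.2)
```

```text
39.0 [ 0.57806931 -0.19845371  0.0608799 ] [2.16021471 0.50875006 3.49807942] 0.5236909234026522
```

View pics/w9.png

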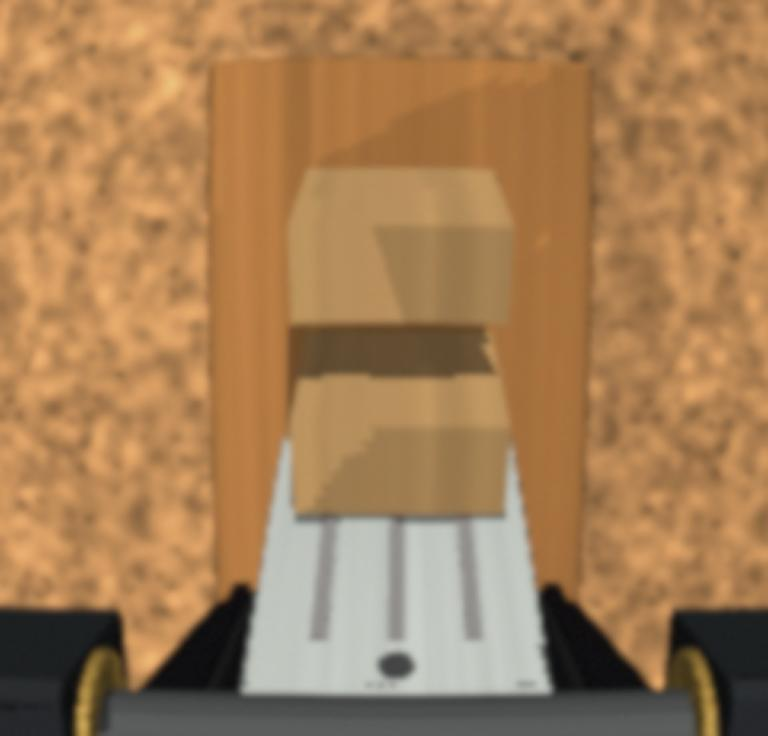

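Seated. Release, lift, and go to ejector 2.

{"name": "arm_command", "arguments": {
  "travel": [
    [0, 0, 0],
    [0, 0, 0],
    [0, 0, 0],
    [0, 0, 0.02],
    [0, 0, 0.04],
    [0, 0.0, 0.04],
    [0, 0, 0]
  ],
  "roll": [0, 0, 0, 0, 0, 0, 0],
  "fingers": [0.3, 0.3, 0.3, 0.3, 0.3, 0.3, 0.3]
}}

```text
clock: 39.75
tcp_pos: [0.5806, -0.2002, 0.1675]
eef_rot: [0.005, -0.004, 1.0, -0.003]
ft_force: [0.3, -0.5, 0.5]
finger_gap: 0.649
```

Run:
```python
from rk import *
b=snap('side','s9.png',crop=(270,200,450,340),scale=4.4);f=wsnap();c=snap('scene')
o=ctrl.observe();print(o['clock'],o['tcp_pos'],o['finger_gap'])
for g in (b,c,f):
  for d in eyes.spot_point(g,'plate1'):
    if d['at'][1]<0: print(d['p'],np.round(d['at'],4))
rack([b,c,f])
```

```text
39.9 [ 0.57662606 -0.1983533   0.1595439 ] 0.6504880751758835
0.73 [ 0.6431 -0.202   0.0525]
0.59 [ 0.606  -0.1968  0.0544]
0.55 [ 0.5671 -0.1983  0.0505]
0.7 [ 0.707  -0.0051  0.0011]
0.67 [ 0.6387 -0.2028  0.0443]
0.64 [ 0.5657 -0.1987  0.0544]
0.48 [ 0.6024 -0.1984  0.0529]
0.46 [ 0.7094 -0.3717 -0.0009]
0.96 [ 0.571  -0.1994  0.0488]
0.88 [ 0.6029 -0.2008  0.0483]
0.35 [ 0.3613 -0.3185  0.0059]
rack 12 [ 0.5701 -0.1977] -0.46
```

View pics/s9.png

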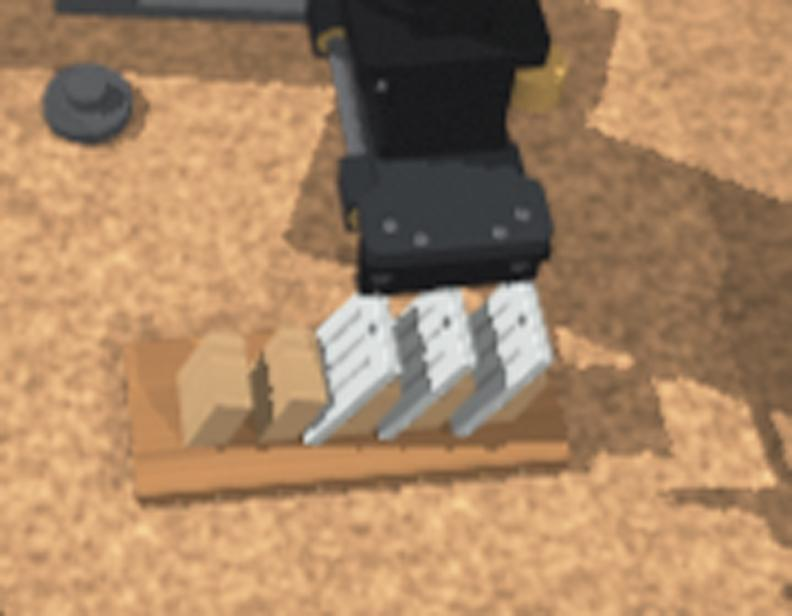

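{"name": "arm_command", "arguments": {
  "travel": [
    [-0.001, 0.036, 0.01],
    [-0.001, 0.036, 0.01],
    [-0.001, 0.036, 0],
    [-0.001, 0.036, 0],
    [-0.001, 0.036, 0],
    [-0.001, 0.036, 0],
    [-0.001, 0.036, 0],
    [-0.001, 0.036, 0],
    [-0.001, 0.036, 0],
    [-0.001, 0.036, 0]
  ],
  "roll": [-4, -4, 0, 0, 0, 0, 0, 0, 0, 0],
  "fingers": [0, -1, -1, -1, -1, -1, -1, -1, -1, -1],
  "force": 10
}}

```text
clock: 41.35
tcp_pos: [0.567, 0.163, 0.1803]
eef_rot: [0.0, 0.065, 0.998, -0.0]
ft_force: [0.7, -0.3, 0.4]
finger_gap: 0.008
```

{"name": "arm_command", "arguments": {
  "travel": [
    [-0.002, 0.036, 0],
    [-0.002, 0.036, -0.02],
    [-0.001, 0.004, -0.03],
    [0, 0, -0.022],
    [0, 0, 0]
  ],
  "roll": [0, 0, 0, 0, 0],
  "fingers": [-1, -1, -1, -1, -1]
}}

```text
clock: 41.85
tcp_pos: [0.5593, 0.2371, 0.1039]
eef_rot: [-0.004, 0.065, 0.998, -0.001]
ft_force: [-0.9, -1.2, -0.9]
finger_gap: 0.006
```

Press ejector 2 down, then on to key 1 at (0.484, 0.316).

{"name": "arm_command", "arguments": {
  "travel": [
    [0, 0, -0.01],
    [0, 0, -0.007],
    [0, 0, -0.007],
    [0, 0, -0.007],
    [0, 0, -0.007],
    [0, 0, -0.007],
    [0, 0, -0.005],
    [0, 0, 0],
    [0, 0, 0]
  ],
  "roll": [0, 0, 0, 0, 0, 0, 0, 0, 0],
  "fingers": [-1, -1, -1, -1, -1, -1, -1, -1, -1]
}}

```text
clock: 42.75
tcp_pos: [0.5633, 0.2377, 0.0621]
eef_rot: [0.001, 0.065, 0.998, -0.0]
ft_force: [-7.4, -3.6, 20.3]
finger_gap: 0.006
```

{"name": "arm_command", "arguments": {
  "travel": [
    [0, 0, 0.02],
    [0, 0, 0.03],
    [-0.026, 0.026, 0],
    [-0.026, 0.026, 0],
    [-0.026, 0.026, 0],
    [0, 0, -0.02],
    [0, 0, -0.013],
    [0, 0, 0]
  ],
  "roll": [0, 0, 0, 0, 0, 0, 0, 0],
  "fingers": [-1, -1, -1, -1, -1, -1, -1, -1]
}}

```text
clock: 43.55
tcp_pos: [0.482, 0.3142, 0.0716]
eef_rot: [-0.003, 0.065, 0.998, -0.002]
ft_force: [-0.9, 0.7, -0.8]
finger_gap: 0.003
```

{"name": "arm_command", "arguments": {
  "travel": [
    [0, 0, -0.006],
    [0, 0, -0.006],
    [0, 0, -0.006],
    [0, 0, -0.006],
    [0, 0, -0.006],
    [0, 0, -0.004],
    [0, 0, 0],
    [0, 0, 0]
  ],
  "roll": [0, 0, 0, 0, 0, 0, 0, 0],
  "fingers": [-1, -1, -1, -1, -1, -1, -1, -1]
}}

```text
clock: 44.35
tcp_pos: [0.4851, 0.3153, 0.0422]
eef_rot: [0.0, 0.066, 0.998, 0.0]
ft_force: [-0.5, -2.5, 4.1]
finger_gap: 0.006
```

{"name": "arm_command", "arguments": {
  "travel": [
    [0, 0, 0.03],
    [0, 0, 0.04],
    [0.021, 0, 0.041],
    [0.05, -0.008, 0],
    [0.048, -0.007, 0],
    [0, 0, 0],
    [0, 0, 0],
    [0, 0, 0],
    [0, 0, 0]
  ],
  "roll": [0, 0, 0, 0, 0, 0, 0, 0, 0],
  "fingers": [-1, 0.4, 0.4, 0.4, 0.4, 0.4, 0.4, 0.4, 0.4]
}}

```text
clock: 45.25
tcp_pos: [0.6014, 0.3009, 0.1522]
eef_rot: [-0.0, 0.065, 0.998, -0.0]
ft_force: [-0.2, -0.1, -0.3]
finger_gap: 0.62
```

Run:
```python
from h import *
f2=wsnap('w10.png');f=snap('side')
o=ctrl.observe();print(o['clock'],o['tcp_pos'],o['finger_gap'])
for g in (f,f2):
  for d in eyes.spot_point(g,'plate1'): print(round(d['p'],2),np.round(d['at'],4))
```

```text
45.35 [0.60160308 0.30104058 0.15250288] 0.6822514935387102
0.91 [ 0.6055 -0.1767  0.0512]
0.73 [0.5721 0.3033 0.0962]
0.73 [ 0.7099 -0.375   0.0024]
0.7 [ 0.5649 -0.1777  0.0507]
0.69 [ 0.6421 -0.1778  0.0546]
0.58 [0.5492 0.4407 0.007 ]
0.52 [0.7183 0.2366 0.0026]
0.91 [ 0.603  -0.1799  0.0488]
0.79 [0.5536 0.4396 0.0033]
0.73 [ 0.5749 -0.1757  0.0503]
0.67 [ 0.6415 -0.1786  0.0491]
0.64 [ 7.203e-01  2.395e-01 -4.000e-04]
0.57 [0.5704 0.3085 0.096 ]
```

View pics/w10.png

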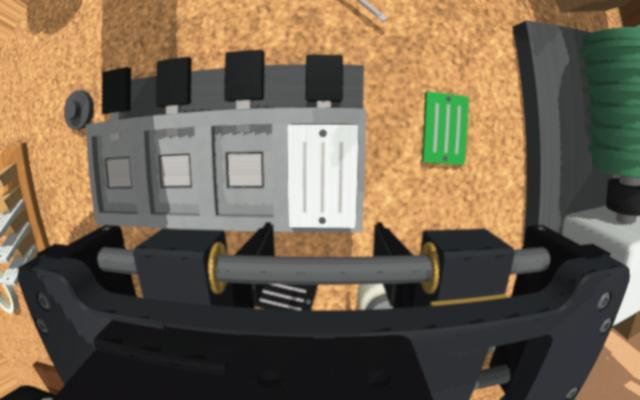

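{"name": "arm_command", "arguments": {
  "travel": [
    [0.001, 0, -0.03],
    [0, 0, -0.03],
    [0, 0, -0.013],
    [0, 0, 0],
    [0, 0, 0],
    [0, 0, 0],
    [0, 0, 0],
    [0, 0, 0],
    [0, 0, 0],
    [0, 0, 0]
  ],
  "roll": [0, 0, 0, 0, 0, 0, 0, 0, 0, 0],
  "fingers": [0.4, 0.4, 0.4, 0.4, -1, -1, -1, -1, -1, -1],
  "force": 3
}}

```text
clock: 46.45
tcp_pos: [0.6044, 0.3009, 0.0803]
eef_rot: [0.001, 0.065, 0.998, 0.0]
ft_force: [0.9, -0.3, 1.9]
finger_gap: 0.527
```

{"name": "arm_command", "arguments": {
  "travel": [
    [0, 0, 0],
    [0, 0, 0.01],
    [0, 0, 0.035],
    [0, 0, 0.04],
    [0, 0, 0.0],
    [0, 0, 0.04],
    [0, 0, 0],
    [0, 0, 0.04],
    [0, 0, 0],
    [0, 0, 0]
  ],
  "roll": [0, 0, 0, 0, 0, 0, 0, 0, 0, 0],
  "fingers": [-1, -1, -1, -1, -1, -1, -1, -1, -1, -1]
}}

```text
clock: 47.45
tcp_pos: [0.6036, 0.3008, 0.2444]
eef_rot: [0.0, 0.065, 0.998, 0.0]
ft_force: [0.1, -0.5, 0.0]
finger_gap: 0.527
```

{"name": "arm_command", "arguments": {
  "travel": [
    [-0.003, -0.02, 0],
    [-0.004, -0.036, -0.01],
    [-0.004, -0.036, -0.02],
    [-0.004, -0.036, -0.03],
    [-0.004, -0.036, 0.0],
    [-0.004, -0.036, 0.03],
    [-0.004, -0.036, 0],
    [-0.004, -0.036, 0.03],
    [-0.004, -0.036, 0],
    [-0.004, -0.036, 0]
  ],
  "roll": [4, 4, 0, 0, 0, 0, 0, 0, 0, 0],
  "fingers": [-1, -1, -1, -1, -1, -1, -1, -1, -1, -1]
}}

```text
clock: 48.45
tcp_pos: [0.5637, -0.0446, 0.243]
eef_rot: [-0.001, -0.004, 1.0, 0.0]
ft_force: [0.6, -0.0, -1.0]
finger_gap: 0.529
```

Run:
```python
from rk import *
f=wsnap('w10.png',crop=(200,40,440,270),scale=3.2);b=snap('side');c=snap('scene')
o=ctrl.observe();print(o['clock'],o['tcp_pos'],o['eef_rot'],o['finger_gap'])
v=rack([f,b,c],[.57,-.178,0]);v=rack([f],[.57,-.178,0]);v=rack([b],[.57,-.178,0]);v=rack([f,b,c],[.57,-.178,0])
P=[]
for g in (f,b,c):
  for d in eyes.spot_point(g,'plate1'):
    if -.3<d['at'][1]<-.1: P.append(d['at'][:2]); print(round(d['p'],2),np.round(d['at'],4))
overlay(b,v,'ov10.png',(270,200,450,340),4.4)
```

```text
48.6 [ 0.56322712 -0.04480174  0.24172697] [-1.86202221e-03 -2.62456988e-03  9.99994725e-01  4.40093231e-04] 0.5297872387636297
rack 14 [ 0.5713 -0.177 ] -1.05
rack 4 [ 0.5717 -0.1789] -2.95
rack 5 [ 0.5707 -0.1763] -0.57
rack 14 [ 0.5713 -0.177 ] -1.05
0.65 [ 0.5717 -0.1761  0.0503]
0.62 [ 0.6031 -0.1789  0.0516]
0.76 [ 0.5652 -0.1789  0.0457]
0.65 [ 0.6042 -0.1741  0.0562]
0.74 [ 0.6451 -0.1797  0.0494]
0.71 [ 0.6027 -0.1723  0.0503]
0.45 [ 0.5668 -0.1761  0.0498]
```

View pics/w10.png

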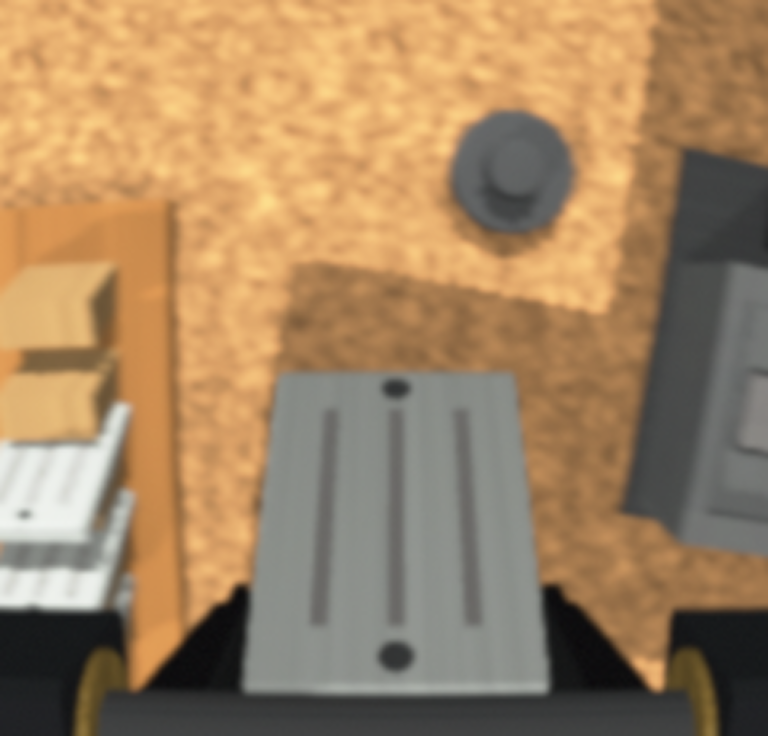

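View pics/ov10.png

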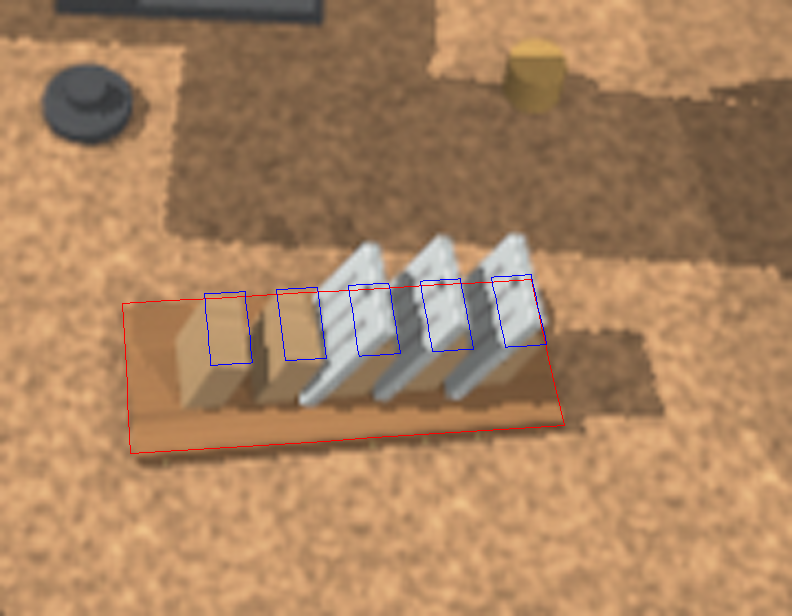

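{"name": "arm_command", "arguments": {
  "travel": [
    [0.001, -0.033, -0.02],
    [0.001, -0.033, -0.02],
    [0.001, -0.033, 0.04],
    [0.001, -0.032, 0.0],
    [0, 0, 0.04],
    [0, 0, 0],
    [0, 0, 0]
  ],
  "roll": [-1.3, 0, 0, 0, 0, 0, 0],
  "fingers": [-1, -1, -1, -1, -1, -1, -1]
}}

```text
clock: 50.25
tcp_pos: [0.5691, -0.1736, 0.2842]
eef_rot: [0.001, 0.007, 1.0, -0.0]
ft_force: [-0.5, 0.2, -0.9]
finger_gap: 0.525
```

{"name": "arm_command", "arguments": {
  "travel": [
    [0, 0, -0.04],
    [0, 0, -0.04],
    [0, 0, -0.04],
    [0, 0, -0.035],
    [0, 0, -0.015],
    [0, 0, 0],
    [0, 0, 0]
  ],
  "roll": [0, 0, 0, 0, 0, 0, 0],
  "fingers": [-1, -1, -1, -1, -1, -1, -1]
}}

```text
clock: 50.95
tcp_pos: [0.5691, -0.1732, 0.1138]
eef_rot: [0.001, 0.007, 1.0, -0.0]
ft_force: [-0.2, 0.1, -1.1]
finger_gap: 0.526
```

Run:
```python
from rk import *
f=wsnap('w9.png',crop=(200,40,440,270),scale=3.2)
b=snap('side');c=snap('scene')
o=ctrl.observe();print(o['clock'],o['tcp_pos'],o['eef_rot'],o['finger_gap'])
v=rack([f,b,c],[.571,-.177,0])
overlay(f,v,'ov11.png',(200,40,440,270),3.2)
```

```text
51.1 [ 0.57013449 -0.17373857  0.11554995] [ 2.10468681e-03  6.92144962e-03  9.99973473e-01 -8.46621492e-04] 0.5253587183690781
rack 11 [ 0.5713 -0.177 ] -1.2
```

View pics/ov11.png

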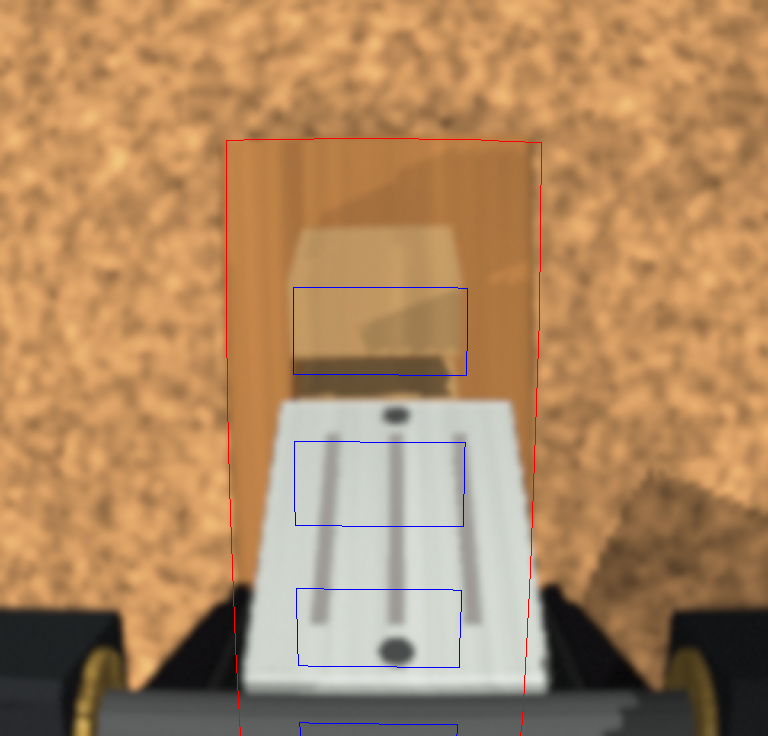

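{"name": "arm_command", "arguments": {
  "travel": [
    [-0.004, -0.004, -0.008],
    [-0.0015, 0, -0.006],
    [0, 0, -0.006],
    [0, 0, -0.006],
    [0, 0, 0],
    [0, 0, 0]
  ],
  "roll": [0, 0, 0, 0, 0, 0],
  "fingers": [-1, -1, -1, -1, -1, -1]
}}

```text
clock: 52.0
tcp_pos: [0.5629, -0.1771, 0.0865]
eef_rot: [-0.0, 0.007, 1.0, 0.0]
ft_force: [-0.3, 0.0, -0.6]
finger_gap: 0.527
```

Run:
```python
from rk import *
f=wsnap('w9.png',crop=(200,40,440,270),scale=3.2)
o=ctrl.observe();print(o['clock'],o['tcp_pos'],o['ft_force'],o['finger_gap'])
```

```text
52.05 [ 0.56314065 -0.17715621  0.0868489 ] [-0.3053814  -0.44735482 -0.43499731] 0.5220474434215008
```

View pics/w9.png

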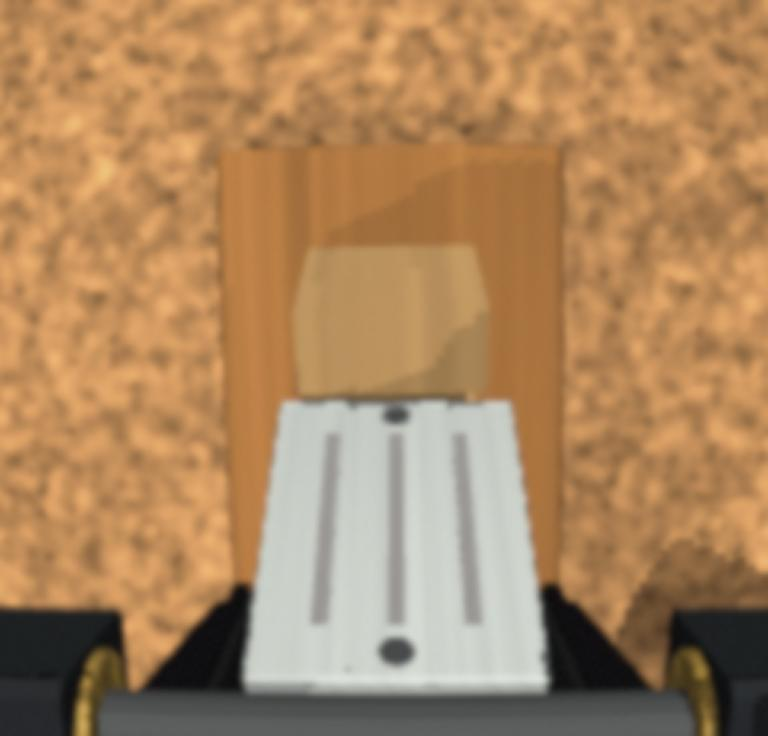

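{"name": "arm_command", "arguments": {
  "travel": [
    [-0.005, 0, 0],
    [-0.005, 0, 0.002],
    [-0.003, 0, 0],
    [-0.002, 0, -0.004],
    [-0.002, 0, -0.006],
    [-0.002, 0, -0.006],
    [-0.001, 0, -0.006],
    [0, 0, -0.003],
    [0, 0, -0.003],
    [0, 0, 0]
  ],
  "roll": [0, 0, 0, 0, 0, 0, 0, 0, 0, 0],
  "fingers": [-1, -1, -1, -1, -1, -1, -1, -1, -1, -1]
}}

```text
clock: 53.05
tcp_pos: [0.544, -0.1771, 0.0614]
eef_rot: [0.001, 0.007, 1.0, 0.0]
ft_force: [1.5, 1.5, 2.8]
finger_gap: 0.524
```

Run:
```python
from rk import *
o=ctrl.observe();print(o['clock'],o['tcp_pos'],o['ft_force'],o['finger_gap'])
f=wsnap('w9.png',crop=(200,40,440,270),scale=3.2)
```

```text
53.05 [ 0.54395752 -0.17713448  0.06141532] [1.49357699 1.5115231  2.80338013] 0.5236242837518262
```

View pics/w9.png

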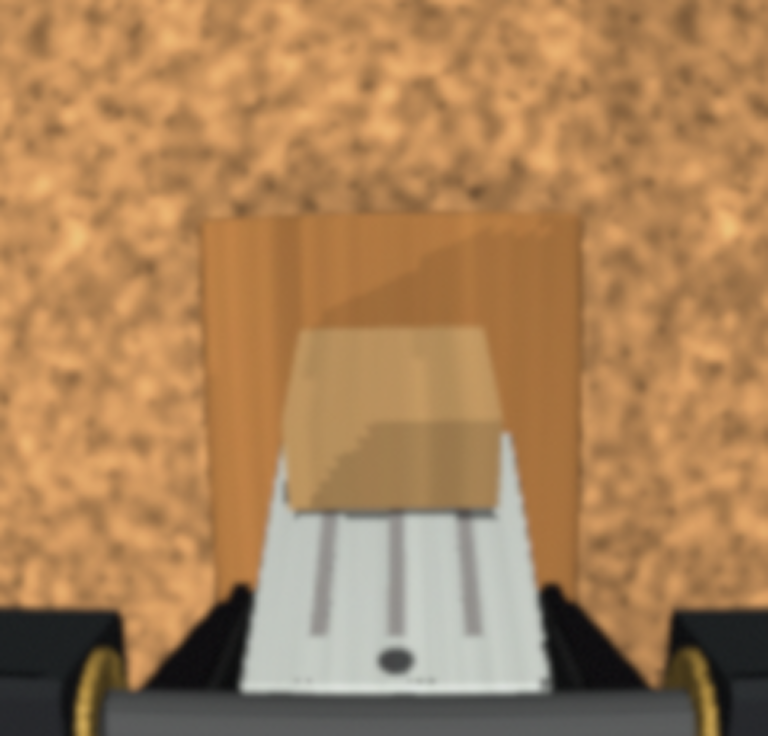

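Seated. Release and retreat.

{"name": "arm_command", "arguments": {
  "travel": [
    [0, 0, 0],
    [0, 0, 0],
    [0, 0, 0],
    [0, 0, 0.02],
    [0, 0, 0.04],
    [0, 0.0, 0.04],
    [0, 0, 0]
  ],
  "roll": [0, 0, 0, 0, 0, 0, 0],
  "fingers": [0.3, 0.3, 0.3, 0.3, 0.3, 0.3, 0.3]
}}

```text
clock: 53.8
tcp_pos: [0.5465, -0.1788, 0.1679]
eef_rot: [0.005, 0.007, 1.0, -0.002]
ft_force: [0.6, 0.6, 0.0]
finger_gap: 0.653
```

Run:
```python
from rk import *
b=snap('side','s9.png',crop=(270,180,450,320),scale=4.4)
o=ctrl.observe();print(o['clock'],o['tcp_pos'],o['finger_gap'])
for d in eyes.spot_point(b,'plate1'):
    if d['at'][1]<0: print(d['p'],np.round(d['at'],4))
```

```text
53.85 [ 0.54493943 -0.17817139  0.16467527] 0.6508634635031787
0.85 [ 0.6439 -0.178   0.0535]
0.8 [ 0.567  -0.1796  0.0504]
0.77 [ 0.6045 -0.1754  0.0534]
0.7 [ 0.5302 -0.1762  0.0491]
```

View pics/s9.png

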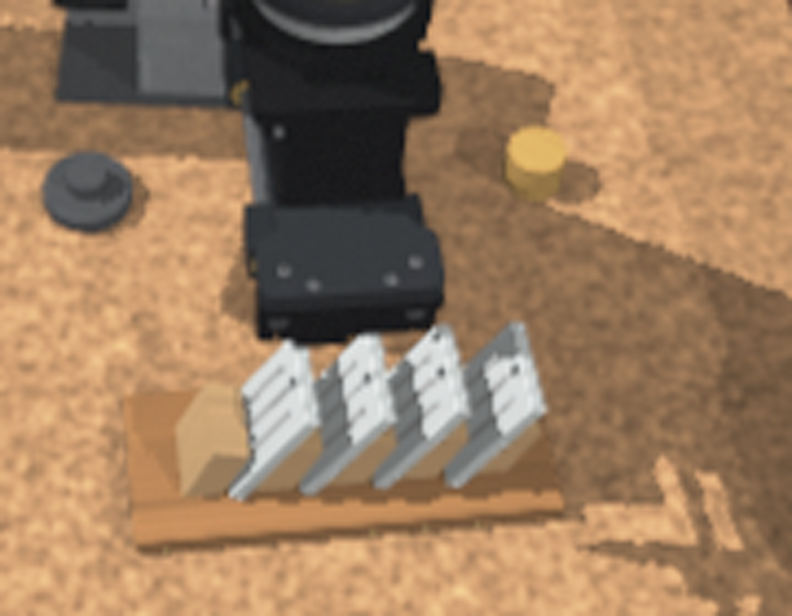

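{"name": "arm_command", "arguments": {
  "travel": [
    [0.002, 0.036, 0.01],
    [0.002, 0.036, 0.01],
    [0.002, 0.036, 0],
    [0.002, 0.036, 0],
    [0.002, 0.036, 0],
    [0.002, 0.036, 0],
    [0.002, 0.036, 0],
    [0.002, 0.036, 0],
    [0.002, 0.036, 0],
    [0.002, 0.036, 0]
  ],
  "roll": [-3, -3.7, 0, 0, 0, 0, 0, 0, 0, 0],
  "fingers": [0, -1, -1, -1, -1, -1, -1, -1, -1, -1],
  "force": 10
}}

```text
clock: 54.9
tcp_pos: [0.5615, 0.1839, 0.1781]
eef_rot: [-0.002, 0.065, 0.998, -0.001]
ft_force: [0.3, 0.3, 0.3]
finger_gap: 0.003
```

{"name": "arm_command", "arguments": {
  "travel": [
    [0.002, 0.036, 0],
    [0.002, 0.036, 0],
    [0.002, 0.036, 0],
    [0.002, 0.014, -0.03],
    [0, 0, -0.03],
    [0, 0, 0],
    [0, 0, 0]
  ],
  "roll": [0, 0, 0, 0, 0, 0, 0],
  "fingers": [-1, -1, -1, -1, -1, -1, -1]
}}

```text
clock: 55.6
tcp_pos: [0.5696, 0.3041, 0.1186]
eef_rot: [-0.002, 0.065, 0.998, -0.001]
ft_force: [-0.2, 0.0, 0.7]
finger_gap: 0.008
```

{"name": "arm_command", "arguments": {
  "travel": [
    [0, 0, -0.018],
    [0, 0, -0.007],
    [0, 0, -0.007],
    [0, 0, -0.007],
    [0, 0, -0.007],
    [0, 0, -0.007],
    [0, 0, -0.007],
    [0, 0, -0.002],
    [0, 0, 0],
    [0, 0, 0]
  ],
  "roll": [0, 0, 0, 0, 0, 0, 0, 0, 0, 0],
  "fingers": [-1, -1, -1, -1, -1, -1, -1, -1, -1, -1]
}}

```text
clock: 56.6
tcp_pos: [0.5713, 0.3047, 0.0622]
eef_rot: [-0.0, 0.065, 0.998, -0.001]
ft_force: [-10.0, -6.7, 18.6]
finger_gap: 0.006
```

{"name": "arm_command", "arguments": {
  "travel": [
    [0, 0, 0.02],
    [0, 0, 0.04],
    [0.01, -0.03, 0.04],
    [0.01, -0.03, 0.04],
    [0.01, -0.03, 0.04],
    [0.01, -0.01, 0.02],
    [0, 0, 0],
    [0, 0, 0]
  ],
  "roll": [0, 0, 0, 0, 0, 0, 0, 0],
  "fingers": [-1, -1, -1, -1, -1, -1, -1, -1]
}}

```text
clock: 57.4
tcp_pos: [0.6102, 0.207, 0.2551]
eef_rot: [-0.0, 0.066, 0.998, 0.0]
ft_force: [0.2, 0.2, -0.3]
finger_gap: 0.004
```

Run:
```python
from rk import *
b=snap('side','s12.png',crop=(220,80,460,330),scale=2.4);f=wsnap('w12.png');c=snap('scene','c12.png')
o=ctrl.observe();print(o['clock'],o['tcp_pos'],o['finger_gap'])
for g in (b,c,f):
  for d in eyes.spot_point(g,'plate1'):
    if d['at'][1]<0: print(round(d['p'],2),np.round(d['at'],4))
rack([b,c,f],[.571,-.177,0])
for l in ['gear','bush','driver','jar','meter','tape']: print(l,[(round(d['p'],2),np.round(d['at'],3)) for d in eyes.spot_point(b,l)[:1]])
```

```text
57.55 [0.6089399  0.2073248  0.25324672] 0.004784667074493072
0.94 [ 0.6051 -0.1753  0.0524]
0.9 [ 0.5323 -0.1752  0.0485]
0.8 [ 0.6427 -0.1782  0.0513]
0.77 [ 0.5666 -0.1779  0.0503]
0.77 [ 0.6045 -0.1744  0.051 ]
0.77 [ 0.6392 -0.1816  0.046 ]
0.57 [ 0.5354 -0.1734  0.0501]
0.51 [ 0.5665 -0.1789  0.0505]
0.94 [ 0.6011 -0.1777  0.0509]
0.66 [ 0.5288 -0.174   0.0488]
0.6 [ 0.5761 -0.1779  0.0508]
0.58 [ 0.6405 -0.1803  0.0489]
rack 13 [ 0.5702 -0.1767] -0.41
gear [(0.67, array([0.451, 0.006, 0.001]))]
bush [(0.53, array([ 0.711, -0.002,  0.002]))]
driver [(0.57, array([ 0.356,  0.322, -0.001]))]
jar [(0.95, array([ 0.726,  0.355, -0.004]))]
meter [(0.59, array([ 0.363, -0.32 ,  0.001]))]
tape [(0.79, array([ 0.712, -0.374, -0.004]))]
```

View pics/s12.png

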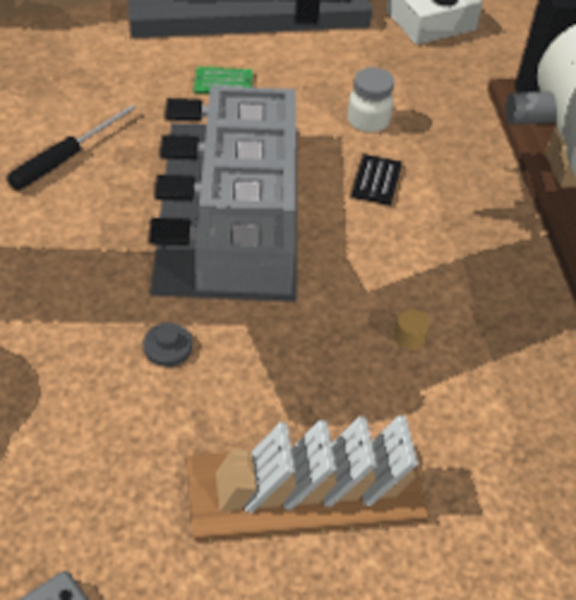

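View pics/w12.png

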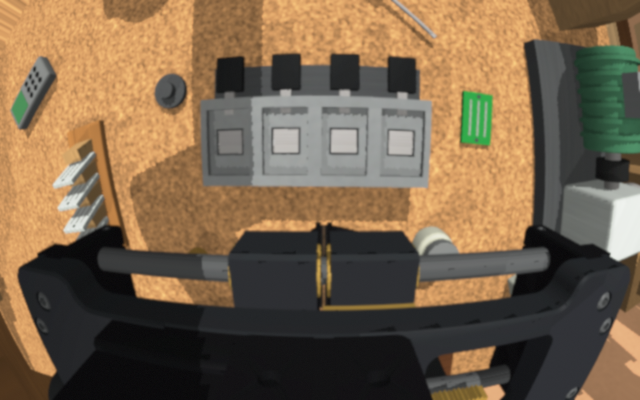

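```bash
python3 -c "
from h import *
print(order.job_done())"
```

```text
the job is handed in; nothing more can be done
None
```

All four plates are standing in the rack, one to a slot, and I handed the job in at about 58 s of the 210 s allowed. `job_done()` gives no verdict.

For each plate I pressed its key and gripped the raised plate by its far end at 3–4 N, so it swung down. I then slid it into its slot and pressed the ejector back down. The plates from wells 4, 3, 2 and 1 went into slots 1, 2, 3 and 4.

The rack was knocked about 20 mm towards +y before the fourth plate. I measured it again before placing that one.

**Last checks:**
- **Plates:** all four centres read 46–52 mm high and within about 5 mm of the rack's centre line. The side picture shows them leaning with the fins, on a short edge.
- **Rack:** it stands on its base.
- **Ejectors:** the last tip readings while pressing each head were 62–63 mm, and a head fully down sits at 62 mm. All four heads look down and all four keys up.
- **Bystanders:** all six read within about 6 mm of where they started.
- **Robot:** it is clear of everything.

**Disagreements:** some sightings of the same plate differed by up to about 10 mm along the rack between cameras. Estimates of the rack's angle from single views also scattered by 2–3 degrees, so I trusted the combined fits and the picture overlays. No check failed.

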